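# Demould a cast plaster tile and set it in the drying rack

## Robot

A 6-joint arm with a two-finger parallel gripper is mounted at the origin on the work surface. World frame = base frame: x ahead of the robot, y to its left, z up, the work surface at z = 0. Lengths are in m, angles in rad, forces in N, time in s.
With the tool pointing down it reaches from about 0.375 to 0.825 m from the base axis. Payload 5.5 kg.
Tool frame: the origin (TCP) lies on the mounting face of the last link; the fingertips stand 173 mm ahead of it and the grasp point (between the pads) lies 155 mm ahead of it; z points along the fingers, y is the line along which they close (so a half turn about z gives the same grasp; the last joint's range is limited). The gripper opens to 85 mm and grips with 20 to 120 N. Pads are 22 mm wide; open, the fingers measure 114 mm over their backs; the gripper's body (76 mm by 85 mm) begins 54 mm behind the grasp point. The pads swing forward as they close: fully open they stand 13 mm farther back than shut.
Start: joints at [1.156, 0.314, -0.047, 1.21, 0, 1.571], TCP at [0.242, 0.549, 0.405] pointing down, gripper open.
Joint ranges: [-2.67, 2.67], [-0.69, 1.73], [-1.03, 1.25], [-2.08, 2.16], [-1.42, 1.45], [-3.14, 3.14]. Speed limits (rad/s): [2.39, 2.39, 3.01, 3.14, 3.14, 3.14].

## Interface

Orientations are given as a unit quaternion [w, x, y, z].
In Python, from plant import state, snapshot, finish_job, outline_of gives the robot as it stands.
- The arm moves only by the tool step_arm, never from a script. Its argument "motion" is a list of rows, each an object with "offset": the shift along the tool's x, y, z in cm, a list of three; "rot": the turn, a rotation vector about the tool's x, y, z in degrees, a list of three; "fingers": the finger opening in cm, from 0 to 8.54. In form: [{"offset": [dx, dy, dz], "rot": [wx, wy, wz], "fingers": fingers}, ...]. A call has 1 to 8 rows; each row is the pose to reach, as a shift and turn from the pose commanded when the call began, along the tool's axes at that moment; what a row does not reach only later rows make up. A row lasts 1/8 s, in which the tool goes at most 62.5 mm and 10.7 degrees, less where a joint would pass 70% of its speed; a pose out of reach is approached as far as the arm can. A call with a gripper value outside its range is refused whole. The fingers move at their own pace and stop on an object; "squeeze" is the grip in N (left out, the last holds). Time passes only in rows, so rows that repeat a pose let the fingers close. It gives the time, the measured TCP pose, the force, the opening and the grip force at its end, in the units of the state.
- state(): the state, without advancing time (a new reading comes with each control period).
- snapshot(name): name is "side" or "top" or "wrist"; returns a dict with "color" (400x640x3 uint8, red, green, blue), "fx", "fy", "cx", "cy" (pixels), "world_from_camera" (4x4, takes a point from camera to world coordinates); the wrist camera has in their place "hand_eye" (4x4, takes a point from camera to tool coordinates, whose origin is the TCP and whose axes are the flange's). Camera axes: x right, y down, z forward; pixel columns grow to the right and rows downward; lengths in m; the calibration is good to about 2 mm. A picture is of the moment at which its call begins: read the wrist's pose just before it. There is no depth.
- finish_job(): hands the job in; it is judged then, once.
Trained networks look in a picture, given as the dict that the camera call returned (one of the last four; its "shot" number tells which), for a name from the list of things; names that differ only in an ending like _2 or _b are one class to them, and where a whole thing is asked for, a point or a joint stands for the part that bears it (a point fixed in the world has none). Each returns a list of dicts, best first, with "confidence" (0 to 1); they miss things now and then, are a little off and sometimes report something else, mostly with a low value. They report only what shows in the picture. A call takes as long as a camera call. They do not tell look-alikes from the thing itself.
- outline_of(picture, name): "region" (400x640 bool, what is visible of it) and "xy" ([column, row] in pixels, amid what is visible of it).
The state is a dict: "time": time; "qpos": joint angles; "qd": joint speeds; "effort": joint torques, N m; "tool_pos": TCP position; "eef_rot": TCP orientation; "contact_force": force on the tool from outside, world axes, zero at the start; "moment": the same for the moment, N m; "grip_width": finger opening in m; "grip_force": force on a finger pad.
Only numpy, scipy, OpenCV 4.12 (cv2) and the standard library are available. Lean on these libraries where they do the work, as an engineer would, in place of code of your own. Each camera call takes 0.05 s, during which the arm holds its last target. There are 200 camera calls.

## Task

The plaster in the small hinged casting mould has set: swing the mould's upper half up by its ball knob and over past vertical until it stays open on its stop, and let go of it. Lift out the cast tile, stand it on one of its short ends on the bare desk and let go, because the rack leaves no room for fingers at the tile's edges; then take it by its two broad faces and lower it gently, short end down, into the middle bay of the drying rack, and let go. Plaster is brittle, so do not drop the tile or let it fall over; leave the mould open, and leave the two tiles already drying and the other things on the desk where they are.

Things in the scene. Friction and masses are not known exactly. Their poses are not given: they have to be found in the camera images.
- mould: aluminium casting mould on a plywood board 170 x 136 x 12 mm, fixed, turned up to 0.25 rad. Origin: on the desk under its middle; x points from the knob (front) to the hinge (back), z up. Lower block 110 (x) x 100 (y) mm; its top, the parting plane, is 42 mm up, with a recess 83 x 67 mm, 6 mm deep, for the tile. On it 2 dowels, 5 mm high, 6 mm thick, at x -48, y +-43 mm. Side latches are undone
- lid (a joint): upper half of the mould, a 110 x 100 x 27.5 mm block of 0.5 kg, recessed 17.5 mm to clear the tile: 0 closed (as it starts), 1.57 vertical, 1.95 (112 degrees) at its stop. Free hinge along the mould's y at x = 55, z = 42 mm: below about 1.29 rad it falls shut, beyond that it falls open to the stop and stays there
- knob (a point): centre of the black ball knob, 30 mm in diameter, on a steel stem; 35 mm off the front face of the upper half and 14 mm above its parting face. Closed it is 56 mm above the desk, at x = -90 mm of the mould, and it swings up and then back at 145.7 mm from the hinge line. The ball may turn between the fingers
- hinge (a point): middle of the hinge line, 42 mm above the desk; its y axis is the hinge line, and its x and z axes turn with the upper half
- tile: cast plaster tile, off-white, 80 (x) x 64 (y) x 22 (z) mm, about 0.13 kg, relief on its +z face. Origin: its centre. It starts flat in the mould, x and y along the mould's, centre 47 mm above the desk, 16 mm of it proud of the parting plane. On a short end (64 x 22 mm) its centre is 40 mm up; it topples if let go over 0.25 rad from upright
- rack: wooden drying rack, 100 (x) x 200 (y) mm, fixed, turned up to 0.25 rad. Origin: on the desk under its middle. Floor 12 mm up. Side rails along y, tops 58 mm up, 72 mm apart inside. Five bays at y -72, -36, 0, 36, 72 mm, each 30 mm clear along y, parted by pairs of 6 mm dowels (x = +-26 mm, tops 54 mm up). A tile stands in a bay with its 64 mm width along x and its faces towards +-y
- bay (a point): centre of the floor of the rack's middle bay (where the tile must go), 12 mm above the desk, with an empty bay on each side; axes as the rack's
- dry_a: a tile of the same size already drying on its short end in the bay at y = -72 mm of the rack, its top 92 mm above the desk; origin at its centre, z up; leave alone
- dry_b: a tile of the same size already drying on its short end in the bay at y = +72 mm of the rack, its top 92 mm above the desk; origin at its centre, z up; leave alone
- bottle: amber glass bottle, 44 mm wide, 130 mm high, standing between and beyond mould and rack; origin at its underside; leave alone
- brush: paint brush 170 mm long lying on the desk between mould and rack, at x 0.60 to 0.64 m; the desk between mould and rack on the robot's side of it is bare (x 0.42 to 0.55 m, y within 0.06 m of 0), room to stand the tile; leave alone
- bowl: round clay bowl, 104 mm across, 50 mm high, far to one side; origin at its underside; leave alone
- sharpener: black desk pencil sharpener with a crank, 120 x 75 x 98 mm, far to one side; origin at its underside; leave alone
There are look-alikes about, which are no part of the job. Leave any orange look-alike of the mould alone.

How it is judged:
By the outcome, as a careful person would: the job done as asked, in the order asked, and still so for the second after the job is handed in, with the robot touching nothing.
It also fails if it takes over 72 s, if anything falls off the work surface, if the arm or the gripper's body presses on something with over 40 N, if the wrist force passes 120 N, or if a joint passes its speed limit or range.

## Working session

There is one attempt and no reset: what is moved stays moved. The work goes in short steps, Python scripts to look and compute and a tool call to move; the robot and the scene stay as the last step left them, time stands still between calls to the robot, and variables do not carry over. Pictures are saved under pics/ and viewed, at most 10 in all, crops included, and the job is handed in when it is done.

Besides the shell and the picture viewer there is one more tool, called after "Emit:" as a command line: name --argument value ..., lists and objects as JSON in quotes. step_arm: Moves the arm, as the interface text tells. Its arguments: {"type":"object","properties":{"motion":{"type":"array","items":{"type":"object","properties":{"offset":{"type":"array","items":{"type":"number"}},"rot":{"type":"array","items":{"type":"number"}},"fingers":{"type":"number"}}}},"squeeze":{"type":"number"}},"required":["motion"]}

```bash
mkdir -p pics; ls; cat > h.py <<'E'
import numpy as np, cv2
from plant import state, snapshot, finish_job, outline_of
from scipy.spatial.transform import Rotation as R
def save(p,n): cv2.imwrite('pics/'+n+'.png',p['color'][:,:,::-1])
def ray(p,uv,T=None):
    T=p['world_from_camera'] if T is None else T
    d=np.array([(uv[0]-p['cx'])/p['fx'],(uv[1]-p['cy'])/p['fy'],1.])
    return T[:3,3],T[:3,:3]@d
def at_z(p,uv,z,T=None):
    o,d=ray(p,uv,T); return o+d*(z-o[2])/d[2]
def proj(p,X,T=None):
    T=np.array(p['world_from_camera'] if T is None else T)
    c=np.linalg.inv(T)@np.append(X,1); return np.array([p['fx']*c[0]/c[2]+p['cx'],p['fy']*c[1]/c[2]+p['cy']])
def rot(s): q=s['eef_rot']; return R.from_quat([q[1],q[2],q[3],q[0]])
def wristT(s,p):
    T=np.eye(4);T[:3,:3]=rot(s).as_matrix();T[:3,3]=s['tool_pos'];return T@np.array(p['hand_eye'])
E
python3 - <<'E'
from h import *
s=state(); print({k:np.round(v,3) for k,v in s.items()}); print(rot(s).as_matrix().round(3))
for n in ['top','side']:
    p=snapshot(n); save(p,n+'0'); print(n,np.round(p['world_from_camera'],3).tolist(),p['fx'],p['cx'],p['cy'])
    for t in ['mould','lid','knob','tile','rack','dry_a','bottle','brush','bowl','sharpener']:
        for o in outline_of(p,t):
            r=cv2.minAreaRect(np.argwhere(o['region'])[:,::-1].astype(np.float32)); print(t,round(o['confidence'],2),np.round(o['xy'],1),np.round(r[0]),np.round(r[1]),round(r[2],1))
E
```

```text
pics
{'time': np.float64(0.0), 'qpos': array([ 1.156,  0.314, -0.048,  1.21 , -0.   ,  1.571]), 'qd': array([-0.   ,  0.   ,  0.001, -0.002, -0.001,  0.001]), 'effort': array([-1.0000e-03, -5.3959e+01,  3.3975e+01,  1.9000e-02, -0.0000e+00,
        0.0000e+00]), 'tool_pos': array([0.242, 0.549, 0.404]), 'eef_rot': array([-0.   ,  0.206,  0.979, -0.001]), 'contact_force': array([-0.516,  0.259, -0.964]), 'moment': array([-0.056, -0.   , -0.004]), 'grip_force': np.float64(0.0), 'grip_width': np.float64(0.085)}
[[-0.915  0.403 -0.001]
 [ 0.403  0.915 -0.002]
 [-0.    -0.002 -1.   ]]
top [[-0.022, -0.993, 0.115, 0.346], [-0.999, 0.025, 0.021, -0.005], [-0.024, -0.114, -0.993, 1.301], [0.0, 0.0, 0.0, 1.0]] 398.4437769533358 317.11004914180876 202.69956151892686
mould 0.81 [250.  271.3] [251. 275.] [61. 43.] 81.9
mould 0.74 [426.  290.4] [424. 294.] [65. 44.] 82.3
mould 0.73 [388.9 196.7] [390. 200.] [58. 43.] 84.8
lid 0.92 [428.2 292.4] [428. 297.] [56. 35.] 80.5
lid 0.92 [248.  275.3] [248. 279.] [54. 34.] 81.9
lid 0.77 [393.2 198.9] [392. 204.] [53. 35.] 90.0
knob 0.85 [247.5 276.3] [24
[... 945 characters left out ...]
.9 171.7] [361. 172.] [33. 12.] 90.0
lid 0.92 [295.3 293.9] [291. 298.] [37. 61.] 60.9
lid 0.87 [229.9 185.8] [228. 187.] [24. 43.] 63.4
lid 0.72 [357. 237.] [354. 237.] [31. 51.] 63.4
knob 0.81 [356.4 237. ] [354. 237.] [30. 50.] 63.4
knob 0.72 [291.5 292.7] [290. 298.] [35. 59.] 58.0
knob 0.57 [229.4 188.2] [228. 187.] [25. 44.] 66.8
rack 0.74 [293.2 170.2] [294. 168.] [54. 27.] 41.8
dry_a 0.66 [283.3 152.5] [283. 152.] [20. 16.] 90.0
dry_a 0.6 [302.4 168.4] [304. 170.] [22. 17.] 90.0
bottle 0.69 [362. 171.] [362. 173.] [12. 32.] 5.2
brush 0.86 [348.1 203.6] [348. 201.] [11. 41.] 71.6
bowl 0.88 [395.8 316.8] [394. 316.] [37. 34.] 45.0
sharpener 0.81 [242.6 141.5] [243. 141.] [28. 27.] 42.3
```

View pics/top0.png

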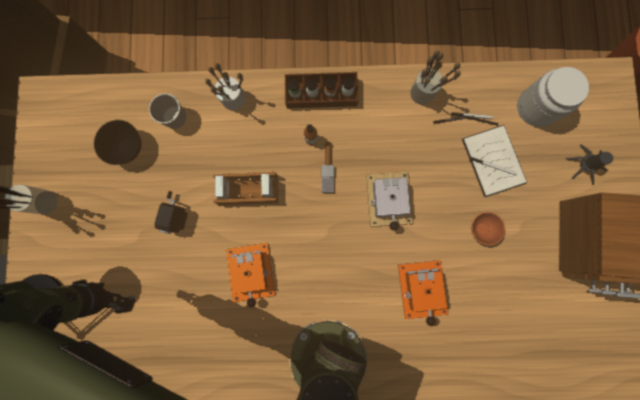

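View pics/side0.png

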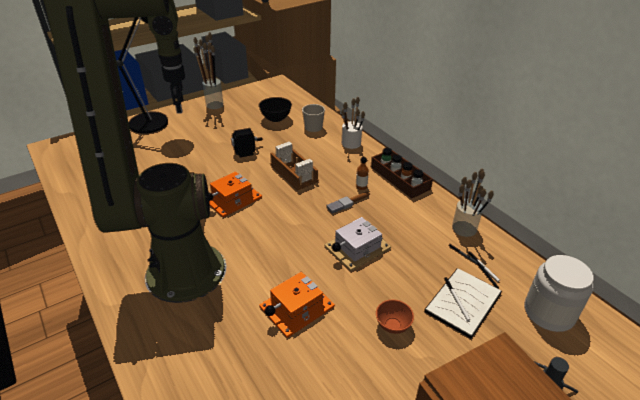

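The top picture shows the grey mould near (390,200), its knob at (395,226), and the rack at (246,188). The orange look-alikes are at (250,270) and (425,290). Next I'll work out coarse positions and the wrist camera geometry.

```bash
python3 - <<'E'
from h import *
t=snapshot('top'); c=snapshot('side')
print('knob',at_z(t,(395,226),.056),at_z(c,(337,246),.056))
print('lid top c',at_z(t,(392,197),.0695))
print('rack',at_z(t,(246,188),.05))
for n,T in(('a',(267,186)),('b',(222,187))): print(at_z(t,T,.09))
c=cv2.cvtColor(t['color'],cv2.COLOR_RGB2BGR)
cr=np.hstack([cv2.resize(c[160:240,x:x+80],(400,400),interpolation=cv2.INTER_CUBIC) for x in(350,205)]);cv2.imwrite('pics/crop1.png',cr)
w=snapshot('wrist');print(np.round(w['hand_eye'],4).tolist(),w['fx'],w['cx'],w['cy'])
E
```

```text
knob [ 0.41099983 -0.2189584   0.056     ] [ 0.41468371 -0.21697183  0.056     ]
lid top c [ 0.50042051 -0.21135864  0.0695    ]
rack [0.54343499 0.24753282 0.05      ]
[0.54168135 0.17440132 0.09      ]
[0.54215679 0.31398456 0.09      ]
[[0.0015, -0.9514, -0.3081, 0.0788], [1.0, 0.0016, -0.0002, 0.0005], [0.0007, -0.3081, 0.9514, 0.0311], [0.0, 0.0, 0.0, 1.0]] 323.50588746744893 315.26361437306923 204.01515574853602
```

View pics/crop1.png

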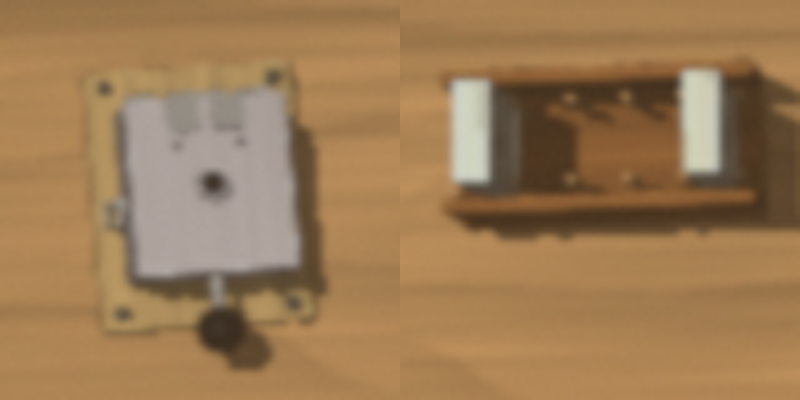

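Plan:
- Open the lid with the tool vertical.
- Grip the tile across its 64 mm width with the tool pitched about 45° forward.
- Turn the tile 90° in pitch and stand it.
- Regrip it from above.

First I'll move to a viewing pose over the mould.

Emit:
step_arm --motion '[{"offset": [-37,-33,0],"rot": [0,0,0],"fingers": 6},{"offset": [-37,-33,0],"rot": [0,0,0],"fingers": 6},{"offset": [-37,-33,0],"rot": [0,0,0],"fingers": 6},{"offset": [-37,-33,0],"rot": [0,0,0],"fingers": 6},{"offset": [-37,-33,0],"rot": [0,0,0],"fingers": 6},{"offset": [-37,-33,0],"rot": [0,0,0],"fingers": 6},{"offset": [-37,-33,0],"rot": [0,0,0],"fingers": 6},{"offset": [-37,-33,0],"rot": [0,0,0],"fingers": 6}]'

```text
time: 2.25
tool_pos: [0.448, 0.0959, 0.4051]
eef_rot: [0.0, 0.206, 0.979, 0.0]
contact_force: [1.8, 0.7, 0.1]
grip_width: 0.0597
grip_force: 0.0
```

Emit:
step_arm --motion '[{"offset": [-8,-30,0],"rot": [0,0,-26],"fingers": 6},{"offset": [-8,-30,0],"rot": [0,0,-26],"fingers": 6},{"offset": [-8,-30,0],"rot": [0,0,-26],"fingers": 6},{"offset": [-8,-30,0],"rot": [0,0,-26],"fingers": 6},{"offset": [-8,-30,0],"rot": [0,0,-26],"fingers": 6},{"offset": [-8,-30,0],"rot": [0,0,-26],"fingers": 6},{"offset": [-8,-30,0],"rot": [0,0,-26],"fingers": 6}]'

```text
time: 3.12
tool_pos: [0.3994, -0.21, 0.4047]
eef_rot: [0.0, -0.018, 1.0, 0.0]
contact_force: [-0.7, 0.2, 0.0]
grip_width: 0.0599
grip_force: 0.0
```

```bash
cat > w.py <<'E'
import sys
from h import *
s=state(); p=snapshot('wrist'); T=wristT(s,p); save(p,sys.argv[1]); np.savez('pics/'+sys.argv[1]+'.npz',T=T)
print('t',s['time'],'q',np.round(s['qpos'],3).tolist(),'tcp',np.round(s['tool_pos'],4)); print(rot(s).as_matrix().round(3).tolist())
for a in sys.argv[2:]:
    n,z=a.split(':');z=float(z)
    for o in outline_of(p,n):
        r=cv2.minAreaRect(np.argwhere(o['region'])[:,::-1].astype(np.float32)); b=cv2.boxPoints(r)
        print(n,round(o['confidence'],2),np.round(o['xy'],1),'c',at_z(p,o['xy'],z,T)[:2].round(4),'box',[at_z(p,v,z,T)[:2].round(3).tolist() for v in b])
E
python3 w.py w1 lid:.0695 knob:.056
```

```text
t 3.125 q [-0.484, 0.034, -0.384, 1.153, 0.0, -0.52] tcp [ 0.3994 -0.21    0.4047]
[[-0.999, -0.036, 0.0], [-0.036, 0.999, 0.0], [-0.0, 0.0, -1.0]]
lid 0.98 [216.5  19.3] c [ 0.2605 -0.2973] box [[0.282, -0.355], [0.248, -0.351], [0.245, -0.248], [0.278, -0.248]]
lid 0.82 [309.5 264.2] c [ 0.4859 -0.2125] box [[0.396, -0.262], [0.392, -0.169], [0.556, -0.156], [0.56, -0.265]]
lid 0.75 [606.4 290.6] c [0.5058 0.1094] box [[0.581, 0.097], [0.464, 0.066], [0.464, 0.131], [0.581, 0.169]]
knob 0.71 [216.1  17.8] c [ 0.2567 -0.3013] box [[0.245, -0.358], [0.241, -0.249], [0.276, -0.249], [0.28, -0.362]]
knob 0.64 [309.3 262.4] c [ 0.491  -0.2128] box [[0.399, -0.264], [0.396, -0.167], [0.567, -0.153], [0.571, -0.267]]
knob 0.42 [621.8 309.1] c [0.5377 0.1492] box [[0.5, 0.112], [0.498, 0.155], [0.59, 0.188], [0.592, 0.141]]
```

View pics/w1.png

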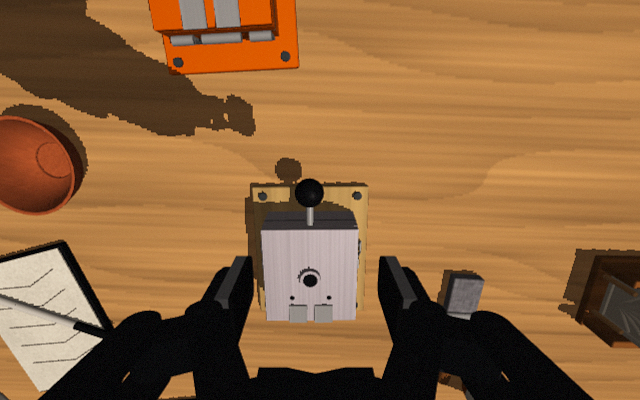

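The wrist picture shows the knob at (309.5,193). The lid top's front corners are at (262,229) and (357,229), with the rear edge at row 321 from column 267 to 355. The board's front holes are at (262,196) and (357,196).

```bash
python3 - <<'E'
from h import *
p=snapshot('wrist');T=np.load('pics/w1.npz')['T']
for n,uv,z in [('knob',(309.5,193),.056),('F1',(262,229),.0695),('F2',(357,229),.0695),('R1',(267,321),.0695),('R2',(355,321),.0695),('h1',(262,196),.012),('h2',(357,196),.012),('bf1',(250,184),.012),('bf2',(368,184),.012)]: print(n,at_z(p,uv,z,T).round(4))
g=cv2.cvtColor(p['color'],cv2.COLOR_RGB2GRAY)
# lid region left/right edges: lavender low-saturation bright
hsv=cv2.cvtColor(p['color'],cv2.COLOR_RGB2HSV); m=((hsv[...,1]<45)&(hsv[...,2]>130)).astype(np.uint8); m[:, :255]=0; m[:,362:]=0;m[:226]=0;m[325:]=0
for v in range(232,320,12):
    c=np.flatnonzero(m[v]); a,b=at_z(p,(c[0]-.5,v),.0695,T),at_z(p,(c[-1]+.5,v),.0695,T); print(v,c[0],c[-1],((a+b)/2)[:2].round(4),(a-b)[1].round(4))
for u in (270,290,330,350): 
    c=np.flatnonzero(m[:,u]); print(u,c[0],c[-1],at_z(p,(u,c[0]-.5),.0695,T)[:2].round(4),at_z(p,(u,c[-1]+.5),.0695,T)[:2].round(4))
d=(g<45).astype(np.uint8);d[:175]=0;d[212:]=0;d[:,:293]=0;d[:,327:]=0
q=np.argwhere(d);print('dark',q.mean(0),q.min(0),q.max(0))
E
```

```text
knob [ 0.412  -0.2151  0.056 ]
F1 [ 0.4478 -0.2619  0.0695]
F2 [ 0.4442 -0.1657  0.0695]
R1 [ 0.5587 -0.2578  0.0695]
R2 [ 0.5551 -0.1594  0.0695]
h1 [ 0.4303 -0.2707  0.012 ]
h2 [ 0.4262 -0.16    0.012 ]
bf1 [ 0.4164 -0.2843  0.012 ]
bf2 [ 0.4113 -0.1485  0.012 ]
232 259 355 [ 0.4494 -0.2162] -0.0985
244 260 358 [ 0.4627 -0.2138] -0.1018
256 261 355 [ 0.4764 -0.2144] -0.0989
268 261 354 [ 0.4905 -0.2145] -0.0992
280 262 353 [ 0.5049 -0.2141] -0.0983
292 263 353 [ 0.5196 -0.2131] -0.0985
304 264 353 [ 0.5348 -0.2121] -0.0987
316 264 352 [ 0.5504 -0.2122] -0.099
270 230 319 [ 0.4481 -0.2538] [ 0.5566 -0.2544]
290 230 321 [ 0.4473 -0.2335] [ 0.5584 -0.2321]
330 229 318 [ 0.4447 -0.1931] [ 0.5528 -0.1875]
350 229 318 [ 0.4439 -0.1728] [ 0.5519 -0.1652]
dark [192.00894188 306.53055142] [176 293] [206 326]
```

Emit:
step_arm --motion '[{"offset": [-1.24,-0.55,4],"rot": [0,0,0],"fingers": 6},{"offset": [-1.24,-0.55,10],"rot": [0,0,0],"fingers": 6},{"offset": [-1.24,-0.55,15],"rot": [0,0,0],"fingers": 6},{"offset": [-1.24,-0.55,19.4],"rot": [0,0,0],"fingers": 6},{"offset": [-1.24,-0.55,19.4],"rot": [0,0,0],"fingers": 6}]' --squeeze 30

```text
time: 3.95
tool_pos: [0.4107, -0.2118, 0.2082]
eef_rot: [-0.003, -0.021, 1.0, 0.002]
contact_force: [-0.3, 0.3, -0.2]
grip_width: 0.06
grip_force: 0.0
```

Emit:
step_arm --motion '[{"offset": [0,0,0],"rot": [0,0,0],"fingers": 2},{"offset": [0,0,0],"rot": [0,0,0],"fingers": 2},{"offset": [0,0,0],"rot": [0,0,0],"fingers": 2},{"offset": [0,0,0],"rot": [0,0,0],"fingers": 2}]'

```text
time: 4.45
tool_pos: [0.4137, -0.2152, 0.2131]
eef_rot: [0.002, -0.019, 1.0, -0.002]
contact_force: [-2.4, -5.7, 6.2]
grip_width: 0.028
grip_force: 29.7
```

```bash
python3 - <<'E'
import numpy as np
r=145.7;a0=np.arctan2(14,145)
for th in np.linspace(0,1.95,14):
    a=a0+th; x=145-r*np.cos(a); z=r*np.sin(a)-14
    print(round(th,2),'offset cm',round(-x/10,2),0,round(-z/10,2))
E
```

```text
0.0 offset cm 0.0 0 -0.0
0.15 offset cm -0.37 0 -2.15
0.3 offset cm -1.06 0 -4.22
0.45 offset cm -2.05 0 -6.17
0.6 offset cm -3.32 0 -7.94
0.75 offset cm -4.84 0 -9.51
0.9 offset cm -6.58 0 -10.83
1.05 offset cm -8.5 0 -11.88
1.2 offset cm -10.55 0 -12.62
1.35 offset cm -12.69 0 -13.06
1.5 offset cm -14.87 0 -13.17
1.65 offset cm -17.04 0 -12.95
1.8 offset cm -19.16 0 -12.41
1.95 offset cm -21.17 0 -11.55
```

Emit:
step_arm --motion '[{"offset": [0,-0.1,0],"rot": [0,0,0],"fingers": 4.5},{"offset": [0,-0.1,0.5],"rot": [0,0,0],"fingers": 4.5},{"offset": [0,-0.1,0.5],"rot": [0,0,0],"fingers": 4.5},{"offset": [0,-0.1,0.5],"rot": [0,0,0],"fingers": 2},{"offset": [0,-0.1,0.5],"rot": [0,0,0],"fingers": 2},{"offset": [0,-0.1,0.5],"rot": [0,0,0],"fingers": 2},{"offset": [0,-0.1,0.5],"rot": [0,0,0],"fingers": 2}]' --squeeze 35

```text
time: 5.32
tool_pos: [0.4123, -0.2156, 0.2058]
eef_rot: [-0.0, -0.019, 1.0, -0.001]
contact_force: [-1.6, -4.7, 0.6]
grip_width: 0.028
grip_force: 34.4
```

Emit:
step_arm --motion '[{"offset": [-0.37,0,-2.15],"rot": [0,0,0],"fingers": 2},{"offset": [-1.06,0,-4.22],"rot": [0,0,0],"fingers": 2},{"offset": [-2.05,0,-6.17],"rot": [0,0,0],"fingers": 2},{"offset": [-3.32,0,-7.94],"rot": [0,0,0],"fingers": 2},{"offset": [-4.84,0,-9.51],"rot": [0,0,0],"fingers": 2}]'

```text
time: 5.95
tool_pos: [0.4607, -0.2135, 0.3011]
eef_rot: [-0.001, -0.019, 1.0, -0.001]
contact_force: [2.3, -5.3, -5.8]
grip_width: 0.0277
grip_force: 34.8
```

Emit:
step_arm --motion '[{"offset": [-1.74,0,-1.32],"rot": [0,0,0],"fingers": 2},{"offset": [-3.66,0,-2.37],"rot": [0,0,0],"fingers": 2},{"offset": [-5.71,0,-3.11],"rot": [0,0,0],"fingers": 2},{"offset": [-7.85,0,-3.55],"rot": [0,0,0],"fingers": 2},{"offset": [-10.03,0,-3.66],"rot": [0,0,0],"fingers": 2},{"offset": [-12.2,0,-3.44],"rot": [0,0,0],"fingers": 2},{"offset": [-14.32,0,-2.9],"rot": [0,0,0],"fingers": 2},{"offset": [-15.9,0,-2.25],"rot": [0,0,0],"fingers": 2}]'

```text
time: 6.95
tool_pos: [0.6206, -0.2069, 0.3231]
eef_rot: [0.0, -0.02, 1.0, -0.0]
contact_force: [0.3, -2.2, 0.4]
grip_width: 0.028
grip_force: 36.8
```

Emit:
step_arm --motion '[{"offset": [0,0,0],"rot": [0,0,0],"fingers": 5},{"offset": [0,0,0],"rot": [0,0,0],"fingers": 5},{"offset": [0,0,-5],"rot": [0,0,0],"fingers": 5},{"offset": [4,0,-9],"rot": [0,0,0],"fingers": 8},{"offset": [10,0,-9],"rot": [0,0,0],"fingers": 8},{"offset": [16,0,-8],"rot": [0,0,0],"fingers": 8},{"offset": [22,0,-8],"rot": [0,0,0],"fingers": 8},{"offset": [22,0,-8],"rot": [0,0,0],"fingers": 8}]'

```text
time: 7.95
tool_pos: [0.3953, -0.2145, 0.4033]
eef_rot: [-0.001, -0.018, 1.0, 0.0]
contact_force: [1.2, 0.5, -1.2]
grip_width: 0.0799
grip_force: 0.0
```

```bash
python3 w.py w2 tile:.058 lid:.1
```

```text
t 7.95 q [-0.497, 0.033, -0.389, 1.151, -0.0, -0.533] tcp [ 0.3953 -0.2145  0.4033]
[[-0.999, -0.036, -0.002], [-0.036, 0.999, 0.001], [0.002, 0.001, -1.0]]
tile 0.79 [315.1 271.6] c [ 0.4954 -0.2103] box [[0.454, -0.245], [0.452, -0.181], [0.541, -0.176], [0.543, -0.244]]
tile 0.73 [316.1 340.1] c [ 0.5863 -0.2057] box [[0.544, -0.264], [0.54, -0.153], [0.633, -0.145], [0.638, -0.265]]
tile 0.69 [605.4 293.7] c [0.5112 0.1161] box [[0.469, 0.073], [0.467, 0.139], [0.589, 0.182], [0.592, 0.108]]
lid 0.84 [314.  340.9] c [ 0.5514 -0.2093] box [[0.514, -0.258], [0.51, -0.163], [0.59, -0.157], [0.593, -0.259]]
lid 0.73 [218.4  24.7] c [ 0.2657 -0.2915] box [[0.251, -0.339], [0.248, -0.245], [0.281, -0.245], [0.285, -0.343]]
```

View pics/w2.png

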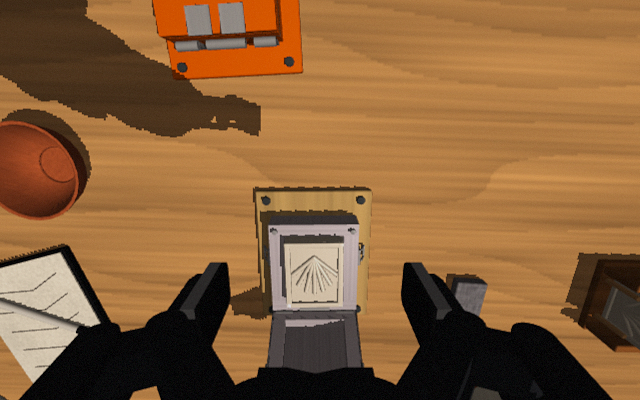

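The lid stays open, seen as the dark recess at (315,340). The tile's top face spans about (285,243) to (342,303). I'll refine its centre, then tilt for the grasp.

```bash
python3 - <<'E'
from h import *
im=cv2.imread('pics/w2.png');T=np.load('pics/w2.npz')['T'];p=snapshot('wrist')
g=im.astype(int)
for v in (250,275,298): print(v,[tuple(g[v,u]) for u in range(270,358,3)])
m=((g[...,2]>190)&(g[...,2]-g[...,0]>18)&(g[...,2]-g[...,0]<70)).astype(np.uint8);m[:235]=0;m[310:]=0;m[:,:275]=0;m[:,352:]=0
c=max(cv2.findContours(m,0,1)[0],key=cv2.contourArea);r=cv2.minAreaRect(c);b=cv2.boxPoints(r);print(b)
w=np.array([at_z(p,v,.058,T)[:2] for v in b]);print(w.round(4),w.mean(0).round(4))
E
```

```text
250 [(np.int64(165), np.int64(166), np.int64(183)), (np.int64(159), np.int64(163), np.int64(179)), (np.int64(158), np.int64(156), np.int64(172)), (np.int64(153), np.int64(156), np.int64(169)), (np.int64(63), np.int64(63), np.int64(69)), (np.int64(163), np.int64(188), np.int64(208)), (np.int64(169), np.int64(193), np.int64(210)), (np.int64(165), np.int64(188), np.int64(207)), (np.int64(167), np.int64(190), np.int64(207)), (np.int64(168), np.int64(191), np.int64(210)), (np.int64(166), np.int64(190), np.int64(208)), (np.int64(166), np.int64(191), np.int64(207)), (np.int64(168), np.int64(192), np.int64(211)), (np.int64(167), np.int64(191), np.int64(208)), (np.int64(168), np.int64(193), np.int64(209)), (np.int64(168), np.int64(194), np.int64(213)), (np.int64(171), np.int64(194), np.int64(212)), (np.int64(171), np.int64(195), np.int64(213)), (np.int64(171), np.int64(196), np.int64(215)), (np.int64(170), np.int64(195), np.int64(214)), (np.int64(173), np.int64(197), np.int64(214)), (np.int64(174), np.int64(197), np.int64(214)), (np.int64(177), np.int64(200), np.int64(218)), (np.int64(172), n
[... 2576 characters left out ...]
167), np.int64(191), np.int64(208)), (np.int64(166), np.int64(189), np.int64(208)), (np.int64(169), np.int64(192), np.int64(208)), (np.int64(167), np.int64(190), np.int64(210)), (np.int64(150), np.int64(175), np.int64(192)), (np.int64(163), np.int64(189), np.int64(206)), (np.int64(160), np.int64(181), np.int64(198)), (np.int64(160), np.int64(164), np.int64(176)), (np.int64(155), np.int64(156), np.int64(172)), (np.int64(164), np.int64(165), np.int64(182)), (np.int64(158), np.int64(160), np.int64(175)), (np.int64(80), np.int64(145), np.int64(188))]
[[284. 244.]
 [343. 244.]
 [343. 307.]
 [284. 307.]]
[[ 0.4636 -0.2446]
 [ 0.4613 -0.1819]
 [ 0.5395 -0.1769]
 [ 0.542  -0.2439]] [ 0.5016 -0.2118]
```

Emit:
step_arm --motion '[{"offset": [1.2,-0.2,4],"rot": [0,-10,0],"fingers": 8},{"offset": [1.2,-0.2,8],"rot": [0,-20,0],"fingers": 8},{"offset": [1.2,-0.2,12],"rot": [0,-30,0],"fingers": 8},{"offset": [1.2,-0.2,15],"rot": [0,-40,0],"fingers": 8},{"offset": [1.2,-0.2,17],"rot": [0,-45,0],"fingers": 8},{"offset": [1.2,-0.2,17],"rot": [0,-45,0],"fingers": 8}]'

```text
time: 8.9
tool_pos: [0.3996, -0.2309, 0.2426]
eef_rot: [0.375, -0.02, 0.927, 0.013]
contact_force: [-1.3, 0.3, -0.2]
grip_width: 0.0799
grip_force: 0.0
```

```bash
python3 - <<'E'
from h import *
s=state();print(s['time'],s['qpos'].round(3) if hasattr(s['qpos'],'round') else s['qpos'],np.round(s['tool_pos'],4));print(rot(s).as_matrix().round(3))
E
```

```text
8.9 [-0.685  0.016 -1.022 -0.086  0.489 -0.569] [ 0.3996 -0.2309  0.2426]
[[-0.718 -0.048  0.694]
 [-0.028  0.999  0.04 ]
 [-0.695  0.009 -0.719]]
```

Emit:
step_arm --motion '[{"offset": [-4,0,0],"rot": [0,8,0],"fingers": 8},{"offset": [-4,0,0],"rot": [0,12,0],"fingers": 8},{"offset": [-4,0,0],"rot": [0,12,0],"fingers": 8}]'

```text
time: 9.28
tool_pos: [0.4281, -0.2283, 0.2719]
eef_rot: [0.276, -0.023, 0.961, 0.011]
contact_force: [0.2, 0.4, -0.3]
grip_width: 0.0798
grip_force: 0.0
```

```bash
cat > ik.py <<'E'
from h import *
from scipy.optimize import least_squares
Ry=lambda a:R.from_euler('y',a).as_matrix(); Rz=lambda a:R.from_euler('z',a).as_matrix(); Rx=lambda a:R.from_euler('x',a).as_matrix()
# P: h,L1,e,L2,d1,d2,a
def fk(q,P):
    h,L1,e,L2,d1,d2=P[:6]
    A=Rz(q[0]); o=A@np.array([0,0,h])
    B=A@Ry(q[1]); o=o+B@np.array([e,0,L1])
    C=A@Ry(q[1]-q[2]); o=o+C@np.array([L2,0,0])
    D=A@Ry(q[1]-q[2]+q[3]); o=o+D@np.array([d1,0,0])
    E=D@Rz(q[4]); o=o+E@np.array([d2,0,0])
    return o,E@Rx(-q[5])   # col0=tool z (sign of roll fixed by data)
E
python3 - <<'E'
from ik import *
s=state();q4=np.array(s['qpos']);print(q4.round(3).tolist(),np.round(s['tool_pos'],4),rot(s).as_matrix().round(3).tolist())
qs=[[1.156,.314,-.048,1.21,0,1.571],[-.484,.034,-.384,1.153,0,-.52],[-.685,.016,-1.022,-.086,.489,-.569],q4]
ps=[[.242,.549,.404],[.3994,-.21,.4047],[.3996,-.2309,.2426],s['tool_pos']]
f=lambda P:np.concatenate([fk(q,P)[0]-np.array(p) for q,p in zip(qs,ps)])
r=least_squares(f,[.3,.5,0.03,.45,.1,.15]);print(r.x.round(4),(r.fun*1000).round(1))
E0=fk(qs[2],r.x)[1];print('tool z pred',E0[:,0].round(3));print(fk(q4,r.x)[1].round(3))
np.save('P.npy',r.x)
E
```

```text
[-0.596, 0.017, -0.831, 0.263, 0.331, -0.565] [ 0.4281 -0.2283  0.2719] [[-0.847, -0.05, 0.53], [-0.037, 0.999, 0.034], [-0.531, 0.009, -0.847]]
[ 0.5018  0.4926 -0.0321  0.5126  0.2351  0.1553] [ 0.   0.6  4.3  1.6 -0.8 -8.  -3.4  1.4  7.5  1.5 -1.9 -3.9]
tool z pred [ 0.694  0.04  -0.719]
[[ 0.53   0.744  0.407]
 [ 0.034  0.461 -0.887]
 [-0.847  0.484  0.219]]
```

```bash
cat > ik.py <<'E'
from h import *
from scipy.optimize import least_squares
Ry=lambda a:R.from_euler('y',a).as_matrix(); Rz=lambda a:R.from_euler('z',a).as_matrix(); Rx=lambda a:R.from_euler('x',a).as_matrix()
lo=np.array([-2.67,-.69,-1.03,-2.08,-1.42,-3.14])+.01;hi=np.array([2.67,1.73,1.25,2.16,1.45,3.14])-.01
M=np.array([[0,0,1.],[0,1,0],[-1,0,0]]) # tool axes in E at roll 0: x=-E_z, y=E_y, z=E_x
def fk(q,P,sg=1,c=np.pi/2):
    h,L1,e,L2,d1,d2,a,f=P
    A=Rz(q[0]); o=A@np.array([a,0,h])
    B=A@Ry(q[1]); o=o+B@np.array([e,0,L1])
    C=A@Ry(q[1]-q[2]); o=o+C@np.array([L2,0,f])
    D=A@Ry(q[1]-q[2]+q[3]); o=o+D@np.array([d1,0,0])
    E=D@Rz(q[4]); o=o+E@np.array([d2,0,0])
    return o,E@Rx(sg*q[5]+c)@M
def ik(p,Rt,P,q0,**k):
    f=lambda q:np.concatenate([(fk(q,P,**k)[0]-p)*10,(fk(q,P,**k)[1]-Rt).ravel()])
    r=least_squares(f,np.clip(q0,lo+.01,hi-.01),bounds=(lo,hi)); o,_=fk(r.x,P,**k); return r.x,(o-p)*1000,r.cost
E
python3 - <<'E'
from ik import *
s=state();q4=np.array(s['qpos'])
qs=[[1.156,.314,-.048,1.21,0,1.571],[-.484,.034,-.384,1.153,0,-.52],[-.685,.016,-1.022,-.086,.489,-.569],q4]
ps=[[.242,.549,.404],[.3994,-.21,.4047],[.3996,-.2309,.2426],s['tool_pos']]
P0=np.array([.5,.49,0,.5,.2,.16,0,0])
f=lambda P:np.concatenate([fk(q,P)[0]-np.array(p) for q,p in zip(qs,ps)]+[(P-P0)*.003])
r=least_squares(f,P0);print(r.x.round(4),(r.fun[:12]*1000).round(1));P=r.x
Rm=rot(s).as_matrix()
for sg in(1,-1):
  for c in (0,np.pi/2,np.pi,-np.pi/2): 
    e=np.abs(fk(q4,P,sg,c)[1]-Rm).max()
    if e<.1: best=(sg,c);print(sg,c,e)
sg,c=best; np.savez('P.npz',P=P,sg=sg,c=c)
C=np.array([.5016,-.2120]);ex=np.array([np.cos(.037),np.sin(.037),0])
ey=np.array([-ex[1],ex[0],0]);ez=np.array([0,0,1.])
def pose(G,az,pitch,flip): # pitch deg
    e=np.array([np.cos(az),np.sin(az),0]);z=np.cos(pitch)*e-np.sin(pitch)*ez; y=np.array([-e[1],e[0],0])*flip; return G-.155*z,np.column_stack([np.cross(y,z),y,z])
for pm in (45,50,55,60,65,70):
  for off in (-.008,.008):
    G=np.append(C,.062)+ex*off
    tp,Rt=pose(G,.037,np.radians(pm),1); a=ik(tp,Rt,P,q4,sg=sg,c=c)
    for xs in (.44,.5):
      Gs=np.array([xs,0,.04-off]); tp,Rt=pose(Gs,0,np.radians(pm+90),1); b=ik(tp,Rt,P,[0,.9,.2,1.5,0,0],sg=sg,c=c)
      print(pm,off,xs,'mould',a[0].round(2),a[1].round(0),'stand',b[0].round(2),b[1].round(0))
E
```

```text
[ 2.875e-01  5.220e-01 -2.000e-04  4.423e-01  1.355e-01  1.575e-01
 -8.000e-04  7.440e-02] [-0.2  0.1  0.  -0.   0.  -0.  -0.1  0.  -0.   0.1 -0.1  0. ]
1 0 3.3306690738754696e-16
45 -0.008 0.44 mould [-0.69  0.17 -1.02 -0.08  0.51 -0.65] [ 6. -7.  4.] stand [ 0.    0.86  0.06  1.56 -0.    0.  ] [0. 0. 0.]
45 -0.008 0.5 mould [-0.69  0.17 -1.02 -0.08  0.51 -0.65] [ 6. -7.  4.] stand [-0.    0.96  0.28  1.67  0.   -0.  ] [-0. -0.  0.]
45 0.008 0.44 mould [-0.66  0.18 -1.02 -0.14  0.49 -0.6 ] [ 5. -6.  3.] stand [ 0.    0.88  0.06  1.54 -0.    0.  ] [0. 0. 0.]
45 0.008 0.5 mould [-0.66  0.18 -1.02 -0.14  0.49 -0.6 ] [ 5. -6.  3.] stand [-0.    0.98  0.27  1.65  0.   -0.  ] [-0. -0.  0.]
50 -0.008 0.44 mould [-0.65  0.14 -1.02 -0.08  0.43 -0.59] [ 3. -3.  2.] stand [-0.    0.93  0.14  1.65  0.   -0.  ] [-0. -0. -0.]
50 -0.008 0.5 mould [-0.65  0.14 -1.02 -0.08  0.43 -0.59] [ 3. -3.  2.] stand [-0.    1.04  0.37  1.78  0.   -0.  ] [-0. -0.  0.]
50 0.008 0.44 mould [-0.62  0.16 -1.02 -0.14  0.41 -0.55] [ 2. -2.  1.] stand [-0.    0.95  0.14  1.63 -0.   -0.  ] [ 0. -0.  0.]
50 0.008 0.5 mo
[... 1493 characters left out ...]
[ 0.    1.18  0.39  1.91 -0.    0.  ] [-0.  0. -0.]
65 0.008 0.5 mould [-0.52  0.16 -0.84  0.2   0.23 -0.51] [-0.  0.  0.] stand [-0.    1.31  0.69  2.08  0.   -0.  ] [-0. -0.  0.]
70 -0.008 0.44 mould [-0.51  0.17 -0.79  0.32  0.18 -0.52] [-0.  0.  0.] stand [-0.    1.24  0.46  2.02  0.   -0.  ] [-0. -0. -0.]
70 -0.008 0.5 mould [-0.51  0.17 -0.79  0.32  0.18 -0.52] [-0.  0.  0.] stand [-0.    1.35  0.75  2.15  0.   -0.  ] [-2. -0. -1.]
70 0.008 0.44 mould [-0.49  0.19 -0.76  0.32  0.17 -0.5 ] [-0.  0.  0.] stand [ 0.    1.26  0.47  2.   -0.    0.  ] [-0. -0. -0.]
70 0.008 0.5 mould [-0.49  0.19 -0.76  0.32  0.17 -0.5 ] [-0.  0.  0.] stand [-0.    1.38  0.77  2.15  0.   -0.  ] [-2. -0. -0.]
```

```bash
cat >> ik.py <<'E'
d=np.load('P.npz') if __import__('os').path.exists('P.npz') else None
ez=np.array([0,0,1.])
def pose(G,az,pitch,flip=1,roll=0):
    pitch=np.radians(pitch);e=np.array([np.cos(az),np.sin(az),0]);z=np.cos(pitch)*e-np.sin(pitch)*ez; y=np.array([-e[1],e[0],0])*flip
    return np.array(G)-.155*z,np.column_stack([np.cross(y,z),y,z])
def IK(p,Rt,q0): return ik(p,Rt,d['P'],q0,sg=float(d['sg']),c=float(d['c']))
def cmd(p,Rt,p0,R0):
    return (R0.T@(p-p0)*100).round(2).tolist(), np.degrees(R.from_matrix(R0.T@Rt).as_rotvec()).round(1).tolist()
E
python3 - <<'E'
from ik import *
s=state();q=np.array(s['qpos']);p0=np.array(s['tool_pos']);R0=rot(s).as_matrix()
C=np.array([.5016,-.2120]);ex=np.array([np.cos(.037),np.sin(.037),0])
for z in (.10,.075,.061):
    p,Rt=pose(np.append(C,z)-.008*ex,.037,56); q,e,_=IK(p,Rt,q); print(z,q.round(2),e.round(1),cmd(p,Rt,p0,R0))
G1=np.append(C,.061)-.008*ex
p0,R0=pose(G1,.037,56)
print('transport');qq=q
for G,az,pt in [(G1+[0,0,.08],.037,56),([.47,-.13,.20],-.05,56),([.45,-.05,.20],-.15,56),([.45,-.05,.2],-.15,86),([.45,-.05,.2],-.15,116),([.45,-.05,.2],-.15,146),([.45,-.05,.1],-.15,146),([.45,-.05,.048],-.15,146)]:
    p,Rt=pose(G,az,pt); qq,e,_=IK(p,Rt,qq); print(qq.round(2),e.round(1),cmd(p,Rt,p0,R0),p.round(3)); p0,R0=p,Rt
t=snapshot('top'); print('bottle',[at_z(t,(311,138),z)[:2].round(3) for z in (.06,.12)])
E
```

```text
0.1 [-0.6   0.04 -0.96  0.08  0.34 -0.55] [ 0. -0.  0.] ([4.05, 1.35, 2.6], [0.8, -1.9, 0.3])
0.075 [-0.6   0.09 -0.98 -0.    0.34 -0.55] [ 0. -0.  0.] ([5.37, 1.32, 4.72], [0.8, -1.9, 0.3])
0.061 [-0.6   0.12 -1.   -0.05  0.34 -0.55] [ 0. -0.  0.] ([6.12, 1.31, 5.91], [0.8, -1.9, 0.3])
transport
[-0.6  -0.04 -0.91  0.2   0.34 -0.55] [-0.  0.  0.] ([-4.47, 0.0, -6.63], [0.0, 0.0, 0.0]) [ 0.407 -0.216  0.27 ]
[-0.39 -0.28 -0.95  0.34  0.19 -0.28] [ 0. -0.  0.] ([-1.62, 9.06, -6.02], [2.8, 0.0, 4.1]) [ 0.383 -0.126  0.329]
[-0.09 -0.39 -1.02  0.35 -0.04  0.05] [ 0. -0.  0.] ([1.95, 8.76, -1.32], [3.2, -0.0, 4.8]) [ 0.364 -0.037  0.329]
[-0.11  0.01 -0.53  0.96 -0.    0.04] [-0.  0.  0.] ([-7.75, 0.0, 2.08], [0.0, 30.0, 0.0]) [ 0.439 -0.048  0.355]
[-0.12  0.45 -0.06  1.51  0.01  0.03] [-0.  0.  0.] ([-7.75, 0.0, 2.08], [-0.0, 30.0, 0.0]) [ 0.517 -0.06   0.339]
[-0.12  0.9   0.35  2.01  0.02  0.01] [-0.  0. -0.] ([-7.75, -0.0, 2.08], [0.0, 30.0, -0.0]) [ 0.577 -0.069  0.287]
[-0.12  0.99  0.3   1.86  0.02  0.01] [-0.  0. -0.] ([-8.29, 0.0, 5.59], [0.0, 0.0, 0.0]) [ 0.577 -0.069  0.187]
[-0.12  1.05  0.29  1.79  0.02  0.01] [-0.  0.  0.] ([-4.31, 0.0, 2.91], [0.0, 0.0, 0.0]) [ 0.577 -0.069  0.135]
bottle [array([0.698, 0.037]), array([0.681, 0.035])]
```

Emit:
step_arm --motion '[{"offset": [4.05,1.35,2.6],"rot": [0.8,-1.9,0.3],"fingers": 8},{"offset": [4.05,1.35,2.6],"rot": [0.8,-1.9,0.3],"fingers": 8},{"offset": [5.37,1.32,4.72],"rot": [0.8,-1.9,0.3],"fingers": 8},{"offset": [6.12,1.31,5.91],"rot": [0.8,-1.9,0.3],"fingers": 8},{"offset": [6.12,1.31,5.91],"rot": [0.8,-1.9,0.3],"fingers": 8}]'

```text
time: 9.95
tool_pos: [0.4059, -0.2159, 0.188]
eef_rot: [0.291, -0.017, 0.956, 0.006]
contact_force: [-0.9, -0.5, 0.7]
grip_width: 0.0799
grip_force: 0.0
```

```bash
python3 - <<'E'
from ik import *
s=state();p=np.array(s['tool_pos']);Rm=rot(s).as_matrix();print(p.round(4),(p+.155*Rm[:,2]).round(4),Rm.round(3).tolist(),np.round(s['contact_force'],1))
w=snapshot('wrist');save(w,'w3')
E
```

```text
[ 0.4059 -0.2159  0.188 ] [ 0.4922 -0.2126  0.0594] [[-0.83, -0.036, 0.557], [-0.029, 0.999, 0.021], [-0.558, 0.002, -0.83]] [-0.9 -0.5  0.7]
```

View pics/w3.png

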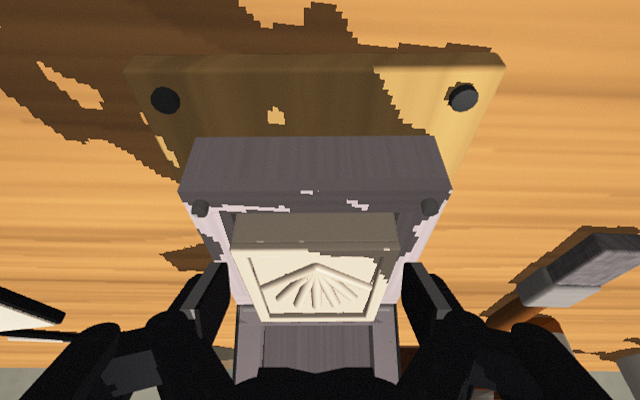

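The fingers straddle the tile symmetrically, with the tile's edges at columns 232 and 398 and the pads at 228 and 402. The tips are just above the parting plane, so I'll close.

Emit:
step_arm --motion '[{"offset": [0,0,0],"rot": [0,0,0],"fingers": 5.5},{"offset": [0,0,0],"rot": [0,0,0],"fingers": 5.5},{"offset": [0,0,0],"rot": [0,0,0],"fingers": 5.5},{"offset": [0,0,0],"rot": [0,0,0],"fingers": 5.5}]' --squeeze 50

```text
time: 10.5
tool_pos: [0.4067, -0.2164, 0.1897]
eef_rot: [0.294, -0.017, 0.956, 0.005]
contact_force: [-3.9, -0.4, 6.8]
grip_width: 0.0623
grip_force: 54.8
```

Emit:
step_arm --motion '[{"offset": [-0.56,0,-0.83],"rot": [0,0,0],"fingers": 5.5},{"offset": [-1.1,0,-1.7],"rot": [0,0,0],"fingers": 5.5},{"offset": [-2.2,0,-3.3],"rot": [0,0,0],"fingers": 5.5},{"offset": [-3.4,0,-5.0],"rot": [0,0,0],"fingers": 5.5},{"offset": [-4.47,0,-6.63],"rot": [0,0,0],"fingers": 5.5},{"offset": [-4.47,0,-6.63],"rot": [0,0,0],"fingers": 5.5}]'

```text
time: 11.25
tool_pos: [0.4068, -0.2165, 0.2707]
eef_rot: [0.294, -0.017, 0.956, 0.004]
contact_force: [-0.0, -0.1, -1.2]
grip_width: 0.0626
grip_force: 55.3
```

```bash
python3 - <<'E'
from ik import *
s=state();p0=np.array(s['tool_pos']);R0=rot(s).as_matrix();qq=np.array(s['qpos']);print(p0,qq.round(2),np.round(s['contact_force'],1),s['grip_width'])
w=snapshot('wrist');save(w,'w4')
for G,az,pt in [([.47,-.13,.20],-.05,56),([.45,-.05,.20],-.15,58)]:
    p,Rt=pose(G,az,pt); qq,e,_=IK(p,Rt,qq); print(qq.round(2),e.round(1),cmd(p,Rt,p0,R0))
E
```

```text
[ 0.40682824 -0.21653796  0.27066208] [-0.6  -0.04 -0.91  0.2   0.34 -0.55] [-0.  -0.1 -1.2] 0.06257821686372977
[-0.39 -0.28 -0.95  0.34  0.19 -0.28] [ 0. -0.  0.] ([-1.6, 9.15, -5.93], [2.6, 0.2, 4.2])
[-0.09 -0.37 -0.98  0.4  -0.03  0.05] [-0. -0. -0.] ([-0.83, 17.99, -6.84], [5.7, 2.2, 9.0])
```

View pics/w4.png

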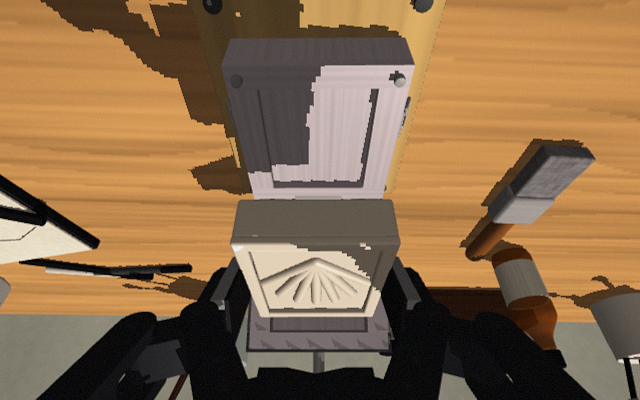

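The tile is held level between the pads (columns 232–400, rows 200–320), and the recess below is empty. Next I'll carry it clear and rotate it.

Emit:
step_arm --motion '[{"offset": [-0.8,4.6,-3],"rot": [1.3,0.1,2.1],"fingers": 5.5},{"offset": [-1.6,9.15,-5.93],"rot": [2.6,0.2,4.2],"fingers": 5.5},{"offset": [-1.2,13.6,-6.4],"rot": [4.2,1.2,6.6],"fingers": 5.5},{"offset": [-0.83,18,-6.84],"rot": [5.7,2.2,9.0],"fingers": 5.5},{"offset": [-0.83,18,-6.84],"rot": [5.7,2.2,9.0],"fingers": 5.5}]'

```text
time: 11.92
tool_pos: [0.3674, -0.0342, 0.3289]
eef_rot: [0.272, 0.069, 0.96, -0.018]
contact_force: [0.6, -1.2, -1.0]
grip_width: 0.0624
grip_force: 55.6
```

```bash
python3 - <<'E'
from ik import *
s=state();p0=np.array(s['tool_pos']);R0=rot(s).as_matrix();qq=np.array(s['qpos']);print(p0.round(4),qq.round(2),s['grip_width'])
for pt in (67,76,85,94,103,112,121,130,138,146):
    p,Rt=pose([.45,-.05,.2],-.15,pt); qq,e,_=IK(p,Rt,qq); print(pt,qq.round(2),e.round(1),cmd(p,Rt,p0,R0))
E
```

```text
[ 0.3674 -0.0342  0.3289] [-0.08 -0.36 -0.99  0.4  -0.03  0.05] 0.062374174175003856
67 [-0.1  -0.26 -0.84  0.59 -0.02  0.05] [-0.  0.  0.] ([-2.72, -0.34, 0.06], [0.3, 8.7, 0.3])
76 [-0.1  -0.13 -0.69  0.77 -0.01  0.05] [-0.  0.  0.] ([-5.09, -0.36, 0.61], [0.3, 17.7, 0.4])
85 [-0.11 -0.01 -0.55  0.94 -0.    0.04] [-0.  0.  0.] ([-7.34, -0.38, 1.53], [0.3, 26.7, 0.4])
94 [-0.11  0.13 -0.4   1.11  0.    0.04] [-0.  0.  0.] ([-9.42, -0.4, 2.79], [0.2, 35.7, 0.4])
103 [-0.12  0.26 -0.26  1.28  0.01  0.03] [-0.  0. -0.] ([-11.28, -0.42, 4.36], [0.2, 44.7, 0.4])
112 [-0.12  0.39 -0.12  1.44  0.01  0.03] [-0.  0. -0.] ([-12.87, -0.43, 6.2], [0.2, 53.7, 0.4])
121 [-0.12  0.53  0.01  1.59  0.01  0.02] [-0.  0. -0.] ([-14.15, -0.45, 8.27], [0.1, 62.7, 0.5])
130 [-0.12  0.66  0.14  1.75  0.02  0.02] [-0.  0. -0.] ([-15.1, -0.47, 10.51], [0.1, 71.7, 0.5])
138 [-0.12  0.78  0.25  1.88  0.02  0.02] [-0.  0. -0.] ([-15.63, -0.49, 12.61], [0.1, 79.7, 0.5])
146 [-0.12  0.9   0.35  2.01  0.02  0.01] [-0.  0. -0.] ([-15.87, -0.5, 14.76], [0.0, 87.7, 0.5])
```

Emit:
step_arm --motion '[{"offset": [-2.72,-0.34,0.06],"rot": [0.3,8.7,0.3],"fingers": 5.5},{"offset": [-5.09,-0.36,0.61],"rot": [0.3,17.7,0.4],"fingers": 5.5},{"offset": [-7.34,-0.38,1.53],"rot": [0.3,26.7,0.4],"fingers": 5.5},{"offset": [-9.42,-0.4,2.79],"rot": [0.2,35.7,0.4],"fingers": 5.5},{"offset": [-11.28,-0.42,4.36],"rot": [0.2,44.7,0.4],"fingers": 5.5}]'

```text
time: 12.55
tool_pos: [0.4865, -0.0609, 0.3514]
eef_rot: [-0.114, 0.079, 0.99, 0.009]
contact_force: [0.1, 0.3, -1.0]
grip_width: 0.0623
grip_force: 55.5
```

Emit:
step_arm --motion '[{"offset": [-2.42,0,0.19],"rot": [0,9,0],"fingers": 5.5},{"offset": [-4.79,0,0.76],"rot": [0,18,0],"fingers": 5.5},{"offset": [-7.04,0,1.69],"rot": [0,27,0],"fingers": 5.5},{"offset": [-8.89,0,2.8],"rot": [0,35,0],"fingers": 5.5},{"offset": [-10.57,0,4.16],"rot": [0,43,0],"fingers": 5.5},{"offset": [-10.57,0,4.16],"rot": [0,43,0],"fingers": 5.5}]'

```text
time: 13.3
tool_pos: [0.578, -0.0756, 0.2807]
eef_rot: [-0.471, 0.07, 0.878, 0.038]
contact_force: [0.1, -0.2, -1.3]
grip_width: 0.0625
grip_force: 55.6
```

```bash
python3 - <<'E'
from ik import *
s=state();p0=np.array(s['tool_pos']);R0=rot(s).as_matrix();qq=np.array(s['qpos']);z=R0[:,2];print(p0.round(4),qq.round(2),s['grip_width'],'G',(p0+.155*z).round(4),'pitch',np.degrees(np.arctan2(-z[2],-np.hypot(z[0],z[1])))%360,'roll y_z',R0[2,1])
for h in (.1,.06,.053):
    p,Rt=pose([.45,-.05,h],-.15,146); qq,e,_=IK(p,Rt,qq); print(h,cmd(p,Rt,p0,R0))
w=snapshot('side');cv2.imwrite('pics/s5.png',cv2.resize(w['color'][120:270,240:440,::-1],(800,600),interpolation=cv2.INTER_CUBIC))
E
```

```text
[ 0.578  -0.0756  0.2807] [-0.14  0.9   0.35  2.01  0.02  0.01] 0.06246432856216474 G [ 0.4505 -0.0549  0.1949] pitch 146.41679455576923 roll y_z 0.0006749875926792132
0.1 ([-7.73, 0.61, 5.36], [0.5, -0.4, -0.3])
0.06 ([-11.06, 0.6, 7.57], [0.5, -0.4, -0.3])
0.053 ([-11.64, 0.6, 7.96], [0.5, -0.4, -0.3])
```

View pics/s5.png

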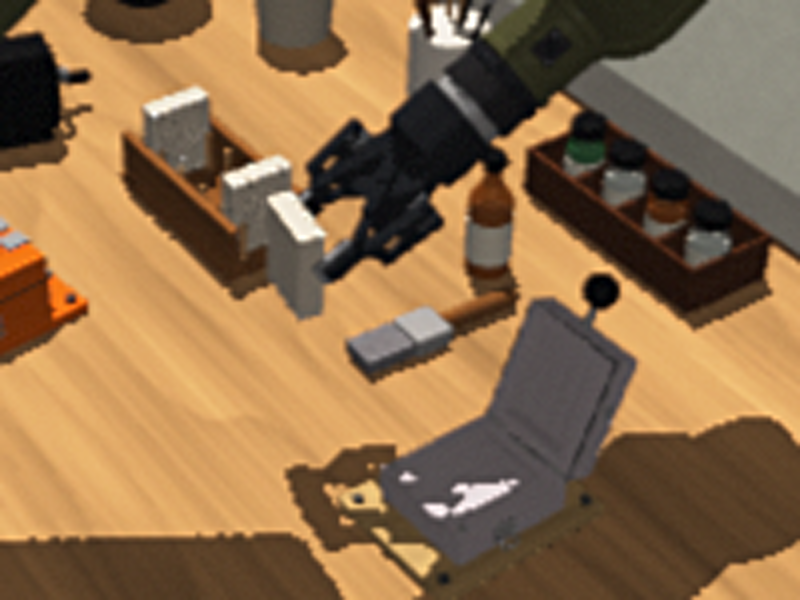

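The tile hangs upright in the gripper, clear of the rack and the brush. I'll lower it vertically and feel for the desk.

Emit:
step_arm --motion '[{"offset": [-3,0,2],"rot": [0,0,0],"fingers": 5.5},{"offset": [-6,0,4],"rot": [0,0,0],"fingers": 5.5},{"offset": [-9,0,6],"rot": [0,0,0],"fingers": 5.5},{"offset": [-11,0,7.3],"rot": [0,-0.4,0],"fingers": 5.5},{"offset": [-11.8,0,7.85],"rot": [0,-0.4,0],"fingers": 5.5},{"offset": [-11.8,0,7.85],"rot": [0,-0.4,0],"fingers": 5.5}]'

```text
time: 14.1
tool_pos: [0.579, -0.0745, 0.1478]
eef_rot: [-0.463, 0.07, 0.883, 0.037]
contact_force: [-0.3, 0.6, -0.8]
grip_width: 0.0623
grip_force: 55.6
```

Emit:
step_arm --motion '[{"offset": [-0.2,0,0.13],"rot": [0,0,0],"fingers": 5.5},{"offset": [-0.2,0,0.13],"rot": [0,0,0],"fingers": 5.5}]'

```text
time: 14.35
tool_pos: [0.5792, -0.0742, 0.1448]
eef_rot: [-0.464, 0.07, 0.883, 0.036]
contact_force: [0.2, 0.1, -2.1]
grip_width: 0.0625
grip_force: 55.6
```

Emit:
step_arm --motion '[{"offset": [-0.25,0,0.17],"rot": [0,0,0],"fingers": 5.5},{"offset": [-0.42,0,0.28],"rot": [0,0,0],"fingers": 5.5},{"offset": [-0.5,0,0.33],"rot": [0,0,0],"fingers": 5.5},{"offset": [-0.5,0,0.33],"rot": [0,0,0],"fingers": 5.5}]'

```text
time: 14.85
tool_pos: [0.5789, -0.0741, 0.1377]
eef_rot: [-0.464, 0.07, 0.882, 0.037]
contact_force: [-0.1, -0.4, -1.1]
grip_width: 0.0625
grip_force: 55.6
```

Emit:
step_arm --motion '[{"offset": [-0.1,0,0.07],"rot": [0,0,0],"fingers": 5.5},{"offset": [-0.1,0,0.07],"rot": [0,0,0],"fingers": 5.5}]'

```text
time: 15.1
tool_pos: [0.5789, -0.0741, 0.1366]
eef_rot: [-0.464, 0.07, 0.882, 0.036]
contact_force: [-0.5, -0.5, -1.0]
grip_width: 0.0626
grip_force: 55.6
```

Emit:
step_arm --motion '[{"offset": [-0.1,0,0.07],"rot": [0,0,0],"fingers": 5.5},{"offset": [-0.1,0,0.07],"rot": [0,0,0],"fingers": 5.5}]'

```text
time: 15.35
tool_pos: [0.579, -0.0741, 0.1363]
eef_rot: [-0.464, 0.07, 0.882, 0.036]
contact_force: [2.5, 0.2, 6.2]
grip_width: 0.0629
grip_force: 56.1
```

Emit:
step_arm --motion '[{"offset": [-0.08,0,0.06],"rot": [0,0,0],"fingers": 5.5},{"offset": [-0.08,0,0.06],"rot": [0,0,0],"fingers": 5.5}]'

```text
time: 15.6
tool_pos: [0.579, -0.0741, 0.1362]
eef_rot: [-0.465, 0.07, 0.882, 0.036]
contact_force: [3.9, 1.0, 10.0]
grip_width: 0.0623
grip_force: 56.5
```

The tile is on the desk. I'll take off the press, open, and back out along the tool axis.

Emit:
step_arm --motion '[{"offset": [0.1,0,-0.07],"rot": [0,0,0],"fingers": 5.5},{"offset": [0.1,0,-0.07],"rot": [0,0,0],"fingers": 6.4},{"offset": [0.1,0,-0.07],"rot": [0,0,0],"fingers": 6.8},{"offset": [0.1,0,-0.07],"rot": [0,0,0],"fingers": 7.4},{"offset": [0.1,0,-0.07],"rot": [0,0,0],"fingers": 8},{"offset": [0.1,0,-0.07],"rot": [0,0,0],"fingers": 8}]'

```text
time: 16.35
tool_pos: [0.5789, -0.0741, 0.1356]
eef_rot: [-0.464, 0.07, 0.882, 0.036]
contact_force: [-0.3, -0.4, -0.3]
grip_width: 0.0799
grip_force: 0.0
```

Emit:
step_arm --motion '[{"offset": [0.1,0,-2],"rot": [0,0,0],"fingers": 8},{"offset": [0.1,0,-6],"rot": [0,0,0],"fingers": 8},{"offset": [-0.5,0,-11],"rot": [0,0,0],"fingers": 8},{"offset": [2,0,-13],"rot": [0,-9,0],"fingers": 8},{"offset": [4,0,-15],"rot": [0,-18,0],"fingers": 8}]'

```text
time: 16.98
tool_pos: [0.6802, -0.0902, 0.2494]
eef_rot: [-0.321, 0.074, 0.944, 0.025]
contact_force: [1.1, -0.2, 0.7]
grip_width: 0.08
grip_force: 0.0
```

```bash
python3 - <<'E'
from ik import *
s=state();p0=np.array(s['tool_pos']);R0=rot(s).as_matrix();qq=np.array(s['qpos']);print(s['time'],p0.round(4),qq.round(2))
for az,fl in [(-.15-np.pi/2,1),(-.15-np.pi/2,-1)]:
    p,Rt=pose([.45,-.055,.28],az,90,fl); q,e,_=IK(p,Rt,qq); print(q.round(2),e.round(1),cmd(p,Rt,p0,R0))
w=snapshot('side');cv2.imwrite('pics/s6.png',cv2.resize(w['color'][120:270,240:440,::-1],(800,600),interpolation=cv2.INTER_CUBIC))
for n in ('tile',):
    for o in outline_of(w,n): 
        v,u=np.where(o['region']); print(n,round(o['confidence'],2),np.round(o['xy'],1),u.min(),u.max(),v.min(),v.max())
t=snapshot('top')
for o in outline_of(t,'tile'): print(round(o['confidence'],2),np.round(o['xy'],1),at_z(t,o['xy'],.08)[:2].round(4))
E
```

```text
16.975 [ 0.6802 -0.0902  0.2494] [-0.13  0.96  0.56  1.82  0.01  0.02]
[-0.12  0.03 -0.32  1.22 -0.    1.6 ] [ 0. -0.  0.] ([29.77, -0.14, -0.55], [-29.2, -29.4, 86.1])
[-0.12  0.03 -0.32  1.22  0.   -1.54] [ 0. -0.  0.] ([29.77, -0.14, -0.55], [29.5, -29.3, -86.9])
tile 0.54 [309.8 219.9] 307 320 204 232
```

View pics/s6.png

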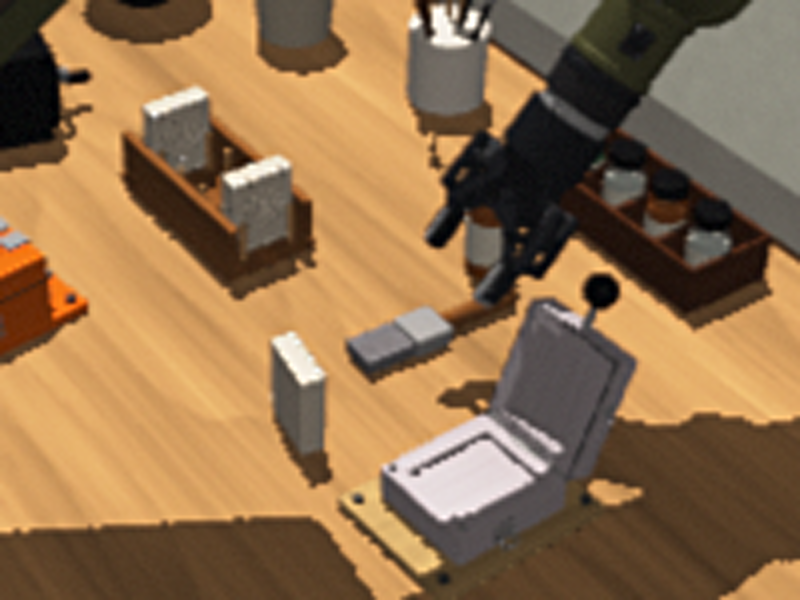

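The tile stands upright by itself at about crop (300,390), the mould is open and the bottle is untouched. I'll rise and reorient to look down on the tile.

Emit:
step_arm --motion '[{"offset": [3.7,0,-4.7],"rot": [0,0,0],"fingers": 6},{"offset": [7.4,0,-9.4],"rot": [0,0,0],"fingers": 6},{"offset": [10,0,-12.8],"rot": [0,0,0],"fingers": 6}]'

```text
time: 17.55
tool_pos: [0.6769, -0.0896, 0.4163]
eef_rot: [-0.32, 0.074, 0.944, 0.025]
contact_force: [-18.6, 2.6, -6.4]
grip_width: 0.06
grip_force: 0.0
```

```bash
python3 - <<'E'
from ik import *
s=state();p0=np.array(s['tool_pos']);R0=rot(s).as_matrix();qq=np.array(s['qpos']);print(s['time'],p0.round(4),qq.round(2))
p,Rt=pose([.439,-.10,.26],-.15-np.pi/2,90,1); q,e,_=IK(p,Rt,qq); print(q.round(2),e.round(1),cmd(p,Rt,p0,R0))
w=snapshot('side');print(at_z(w,(314.8,209.3),.08))
E
```

```text
17.55 [ 0.6769 -0.0896  0.4163] [-0.13  0.92  0.85  2.16  0.01  0.02]
[-0.22  0.03 -0.37  1.18 -0.    1.5 ] [ 0. -0.  0.] ([18.46, -4.75, 14.28], [-29.2, -29.3, 86.1])
[ 0.43871273 -0.05656633  0.08      ]
```

Emit:
step_arm --motion '[{"offset": [4,-1,3],"rot": [-3,-3,9],"fingers": 6},{"offset": [8,-2,6],"rot": [-6,-6,18],"fingers": 6},{"offset": [12,-3,9],"rot": [-9,-9,27],"fingers": 6},{"offset": [15,-4,12],"rot": [-13,-13,37],"fingers": 6},{"offset": [18.46,-4.75,14.28],"rot": [-17,-17,50],"fingers": 6},{"offset": [18.46,-4.75,14.28],"rot": [-21,-21,60],"fingers": 6},{"offset": [18.46,-4.75,14.28],"rot": [-25,-25,73],"fingers": 6},{"offset": [18.46,-4.75,14.28],"rot": [-29.2,-29.3,86.1],"fingers": 6}]'

```text
time: 18.6
tool_pos: [0.4375, -0.0998, 0.413]
eef_rot: [-0.051, 0.687, 0.725, 0.004]
contact_force: [-1.0, -0.5, -0.4]
grip_width: 0.0599
grip_force: 0.0
```

```bash
sed -i 's/^s=state(); p/s=state(); print(np.round(s["contact_force"],1)); p/' w.py; python3 w.py w7 tile:.08 rack:.058
```

```text
[-1.  -0.5 -0.4]
t 18.6 q [-0.244, 0.072, -0.327, 1.256, 0.057, 1.271] tcp [ 0.4375 -0.0998  0.413 ]
[[-0.051, 0.996, -0.068], [0.996, 0.056, 0.076], [0.079, -0.064, -0.995]]
tile 0.71 [342.4 163.6] c [ 0.4397 -0.0521] box [[0.423, -0.081], [0.434, -0.018], [0.456, -0.022], [0.446, -0.085]]
```

View pics/w7.png

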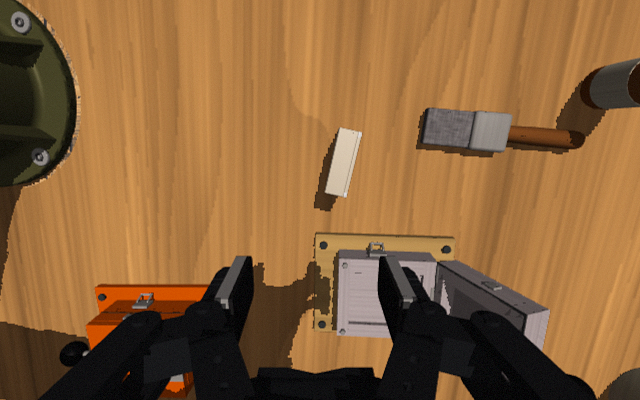

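The tile stands at (342,163), which is world (0.4395, -0.052), with its normal at about -0.17 rad. I've now used all ten pictures, so I'll go on by numbers.

```bash
python3 - <<'E'
from ik import *
s=state();p0=np.array(s['tool_pos']);R0=rot(s).as_matrix();qq=np.array(s['qpos'])
for z in(.2,.13,.06):
    p,Rt=pose([.4395,-.0518,z],-.17-np.pi/2,90,1); qq,e,_=IK(p,Rt,qq); print(qq.round(2),e.round(1),cmd(p,Rt,p0,R0))
E
```

```text
[-0.12  0.05 -0.49  1.04 -0.    1.62] [ 0. -0.  0.] ([4.26, 0.88, 6.19], [-4.2, -4.2, 13.3])
[-0.12  0.11 -0.59  0.87 -0.    1.62] [ 0. -0.  0.] ([3.69, 1.33, 13.15], [-4.2, -4.2, 13.3])
[-0.12  0.2  -0.68  0.7  -0.    1.62] [ 0. -0. -0.] ([3.12, 1.78, 20.11], [-4.2, -4.2, 13.3])
```

Emit:
step_arm --motion '[{"offset": [2.1,0.44,3],"rot": [-2,-2,7],"fingers": 6},{"offset": [4.26,0.88,6.19],"rot": [-4.2,-4.2,13.3],"fingers": 6},{"offset": [4.26,0.88,6.19],"rot": [-4.2,-4.2,13.3],"fingers": 6},{"offset": [4.26,0.88,6.19],"rot": [-4.2,-4.2,13.3],"fingers": 6}]'

```text
time: 19.25
tool_pos: [0.4412, -0.0526, 0.356]
eef_rot: [0.001, 0.764, 0.645, 0.0]
contact_force: [-0.6, -0.3, 0.7]
grip_width: 0.0599
grip_force: 0.0
```

```bash
python3 - <<'E'
from ik import *
s=state();p0=np.array(s['tool_pos']);R0=rot(s).as_matrix();qq=np.array(s['qpos']);print(p0.round(4),R0.round(3).tolist())
p=snapshot('wrist');T=wristT(s,p)
for o in outline_of(p,'tile'):
    r=cv2.minAreaRect(np.argwhere(o['region'])[:,::-1].astype(np.float32)); print(round(o['confidence'],2),at_z(p,o['xy'],.08,T)[:2].round(4),[at_z(p,v,.08,T)[:2].round(4).tolist() for v in cv2.boxPoints(r)])
im=p['color'].astype(int); m=((im[...,0]>185)&(im[...,0]-im[...,2]<60)).astype(np.uint8)
for c in cv2.findContours(m,0,2)[0]:
    if cv2.contourArea(c)>400: print(cv2.contourArea(c),[at_z(p,v,.08,T)[:2].round(4).tolist() for v in cv2.boxPoints(cv2.minAreaRect(c))])
for z in(.13,.06):
    q,Rt=pose([.4395,-.0518,z],-.17-np.pi/2,90,1); print(cmd(q,Rt,p0,R0))
E
```

```text
[ 0.4412 -0.0526  0.356 ] [[0.169, 0.986, 0.001], [0.986, -0.169, -0.001], [-0.0, 0.002, -1.0]]
0.62 [ 0.44   -0.0461] [[0.4362, -0.0077], [0.4572, -0.011], [0.4466, -0.0845], [0.4236, -0.081]]
1852.0 [[0.435, -0.0185], [0.4549, -0.0216], [0.4457, -0.0843], [0.4243, -0.081]]
([0.05, -0.19, 7.1], [0.1, 0.0, 0.0])
([0.05, -0.2, 14.1], [0.1, 0.0, 0.0])
```

Emit:
step_arm --motion '[{"offset": [0.05,-0.15,3.5],"rot": [0,0,0],"fingers": 5.5},{"offset": [0.05,-0.15,7.1],"rot": [0,0,0],"fingers": 5.5},{"offset": [0.05,-0.15,10],"rot": [0,0,0],"fingers": 5.5},{"offset": [0.05,-0.15,12.5],"rot": [0,0,0],"fingers": 5.5},{"offset": [0.05,-0.15,14],"rot": [0,0,0],"fingers": 5.5},{"offset": [0.05,-0.15,14],"rot": [0,0,0],"fingers": 5.5}]'

```text
time: 20.1
tool_pos: [0.4402, -0.0524, 0.2156]
eef_rot: [0.001, 0.766, 0.643, 0.001]
contact_force: [-0.2, -0.6, 0.4]
grip_width: 0.0548
grip_force: 0.0
```

Emit:
step_arm --motion '[{"offset": [0,0,0],"rot": [0,0,0],"fingers": 4},{"offset": [0,0,0],"rot": [0,0,0],"fingers": 3.2},{"offset": [0,0,0],"rot": [0,0,0],"fingers": 2.7},{"offset": [0,0,0],"rot": [0,0,0],"fingers": 2.3},{"offset": [0,0,0],"rot": [0,0,0],"fingers": 1.5},{"offset": [0,0,0],"rot": [0,0,0],"fingers": 1.5},{"offset": [0,0,0],"rot": [0,0,0],"fingers": 1.5}]' --squeeze 40

```text
time: 20.98
tool_pos: [0.4403, -0.0517, 0.2161]
eef_rot: [0.002, 0.765, 0.643, 0.001]
contact_force: [-1.1, -0.2, 4.6]
grip_width: 0.0218
grip_force: 40.4
```

Emit:
step_arm --motion '[{"offset": [0,0,-0.5],"rot": [0,0,0],"fingers": 1.5},{"offset": [0,0,-2],"rot": [0,0,0],"fingers": 1.5},{"offset": [0,0,-6],"rot": [0,0,0],"fingers": 1.5},{"offset": [0,0,-11],"rot": [0,0,0],"fingers": 1.5},{"offset": [0,0,-16],"rot": [0,0,0],"fingers": 1.5},{"offset": [0,0,-16],"rot": [0,0,0],"fingers": 1.5}]'

```text
time: 21.72
tool_pos: [0.4411, -0.0517, 0.3806]
eef_rot: [0.005, 0.765, 0.643, 0.004]
contact_force: [0.4, 0.4, -1.5]
grip_width: 0.0215
grip_force: 39.8
```

```bash
python3 - <<'E'
from ik import *
s=state();p0=np.array(s['tool_pos']);R0=rot(s).as_matrix();qq=np.array(s['qpos']);print(p0.round(4),s['grip_width'],np.round(s['contact_force'],1))
p,Rt=pose([.45,.24,.22],0.0,90,1); qq,e,_=IK(p,Rt,qq); print(qq.round(2),e.round(1),cmd(p,Rt,p0,R0))
E
```

```text
[ 0.4411 -0.0517  0.3806] 0.021532500179302656 [ 0.4  0.4 -1.5]
[ 0.49  0.16 -0.31  1.1   0.    0.49] [0. 0. 0.] ([28.89, -4.14, 0.51], [0.5, 0.6, -99.9])
```

Emit:
step_arm --motion '[{"offset": [4,-0.6,0],"rot": [0,0,-10],"fingers": 1.5},{"offset": [8,-1.2,0],"rot": [0,0,-20],"fingers": 1.5},{"offset": [12,-1.8,0],"rot": [0,0,-30],"fingers": 1.5},{"offset": [16,-2.4,0],"rot": [0,0,-40],"fingers": 1.5},{"offset": [20,-3,0],"rot": [0,0,-50],"fingers": 1.5},{"offset": [24,-3.5,0],"rot": [0,0,-60],"fingers": 1.5},{"offset": [28.9,-4.1,0],"rot": [0,0,-70],"fingers": 1.5},{"offset": [28.9,-4.1,0],"rot": [0,0,-80],"fingers": 1.5}]'

```text
time: 22.72
tool_pos: [0.4485, 0.2429, 0.3747]
eef_rot: [0.002, 0.168, 0.986, -0.0]
contact_force: [-0.7, -0.7, -1.0]
grip_width: 0.0215
grip_force: 39.8
```

Emit:
step_arm --motion '[{"offset": [0,0,0],"rot": [0,0,-10],"fingers": 1.5},{"offset": [0,0,0],"rot": [0,0,-20],"fingers": 1.5},{"offset": [0,0,0],"rot": [0,0,-20],"fingers": 1.5}]'

```text
time: 23.1
tool_pos: [0.4484, 0.2401, 0.3749]
eef_rot: [0.001, 0.0, 1.0, -0.001]
contact_force: [-0.2, 0.1, -0.4]
grip_width: 0.0216
grip_force: 39.8
```

```bash
python3 w.py w8 dry_a:.092 rack:.058 tile:.092; python3 - <<'E'
from h import *
im=cv2.imread('pics/w8.png').astype(int);T=np.load('pics/w8.npz')['T'];p=snapshot('wrist')
m=((im[...,2]>180)&(im[...,2]-im[...,0]<65)&(im[...,2]-im[...,0]>5)).astype(np.uint8)
for c in cv2.findContours(m,0,2)[0]:
    if cv2.contourArea(c)>300: b=cv2.boxPoints(cv2.minAreaRect(c));print(cv2.contourArea(c),b.round().tolist(),[at_z(p,v,.092,T)[:2].round(4).tolist() for v in b])
t=snapshot('top')
for o in outline_of(t,'dry_a')+outline_of(t,'rack'):
    b=cv2.boxPoints(cv2.minAreaRect(np.argwhere(o['region'])[:,::-1].astype(np.float32)));print(round(o['confidence'],2),at_z(t,o['xy'],.092)[:2].round(4),[at_z(t,v,.092)[:2].round(3).tolist() for v in b])
E
```

```text
[-0.2  0.1 -0.4]
t 23.1 q [0.492, 0.157, -0.317, 1.096, -0.003, 0.492] tcp [0.4484 0.2401 0.3749]
[[-1.0, 0.0, 0.003], [0.0, 1.0, -0.002], [-0.003, -0.002, -1.0]]
dry_a 0.79 [396.8 277.3] c [0.52  0.312] box [[0.492, 0.294], [0.491, 0.33], [0.553, 0.337], [0.553, 0.297]]
dry_a 0.65 [249.1 270.1] c [0.5131 0.1819] box [[0.538, 0.156], [0.484, 0.187], [0.496, 0.206], [0.552, 0.175]]
rack 0.78 [359.8 237.1] c [0.4965 0.2826] box [[0.478, 0.152], [0.458, 0.341], [0.551, 0.36], [0.575, 0.153]]
tile 0.75 [314.4 278.9] c [0.5218 0.2392] box [[0.626, 0.207], [0.435, 0.218], [0.437, 0.266], [0.628, 0.266]]
tile 0.43 [358.8 235.1] c [0.4796 0.2767] box [[0.465, 0.163], [0.447, 0.329], [0.529, 0.346], [0.551, 0.163]]
1606.5 [[285.0, 368.0], [290.0, 333.0], [345.0, 340.0], [340.0, 376.0]] [[0.6217, 0.2105], [0.5794, 0.2163], [0.588, 0.268], [0.6311, 0.2644]]
457.0 [[236.0, 273.0], [259.0, 273.0], [259.0, 305.0], [236.0, 305.0]] [[0.516, 0.1702], [0.516, 0.1905], [0.549, 0.1887], [0.549, 0.1678]]
757.0 [[395.0, 308.0], [398.0, 268.0], [421.0, 270.0], [418.0, 310.0]] [[0.5521, 0.3125], [0.511, 0.3119], [0.5127, 0.3328], [0.554, 0.3343]]
700.0 [[298.0, 240.0], [345.0, 240.0], [345.0, 265.0], [298.0, 265.0]] [[0.4842, 0.2253], [0.4841, 0.2652], [0.5079, 0.2659], [0.508, 0.2249]]
0.49 [0.5451 0.1735] [[0.579, 0.189], [0.578, 0.155], [0.504, 0.156], [0.504, 0.19]]
0.96 [0.5408 0.2254] [[0.584, 0.339], [0.587, 0.14], [0.488, 0.137], [0.485, 0.334]]
```

Emit:
step_arm --motion '[{"offset": [-6,0,-1.2],"rot": [0,0,0],"fingers": 1.5},{"offset": [-12,0,-2.5],"rot": [0,0,0],"fingers": 1.5},{"offset": [-13.2,0,-2.5],"rot": [0,0,0],"fingers": 1.5},{"offset": [-13.2,0,-2.5],"rot": [0,0,0],"fingers": 1.5}]'

```text
time: 24.0
tool_pos: [0.5811, 0.2403, 0.4002]
eef_rot: [0.001, -0.0, 1.0, -0.001]
contact_force: [-0.4, 0.2, -1.2]
grip_width: 0.0215
grip_force: 39.9
```

```bash
python3 w.py w9 dry_a:.092 rack:.058; python3 - <<'E'
from h import *
im=cv2.imread('pics/w9.png').astype(int);T=np.load('pics/w9.npz')['T'];p=snapshot('wrist')
for lo in (180,195,205):
  m=((im[...,2]>lo)&(im[...,2]-im[...,0]<65)&(im[...,2]-im[...,0]>5)).astype(np.uint8);m[260:]=0
  for c in cv2.findContours(m,0,2)[0]:
    if cv2.contourArea(c)>300: b=cv2.boxPoints(cv2.minAreaRect(c));w=np.array([at_z(p,v,.092,T)[:2] for v in b]);print(lo,cv2.contourArea(c),b.round().tolist(),w.round(4).tolist(),w.mean(0).round(4))
E
```

```text
[-0.4  0.2 -1.2]
t 24.0 q [0.393, 0.369, 0.02, 1.22, -0.002, 0.392] tcp [0.5811 0.2403 0.4002]
[[-1.0, -0.001, 0.003], [-0.001, 1.0, -0.002], [-0.003, -0.002, -1.0]]
dry_a 0.85 [252.5 149.5] c [0.5441 0.1864] box [[0.513, 0.17], [0.512, 0.203], [0.58, 0.202], [0.581, 0.167]]
dry_a 0.6 [401.4 146. ] c [0.5408 0.3132] box [[0.576, 0.294], [0.51, 0.296], [0.514, 0.334], [0.58, 0.335]]
rack 0.88 [325.8 135.6] c [0.5359 0.2499] box [[0.497, 0.153], [0.494, 0.349], [0.589, 0.362], [0.593, 0.146]]
180 677.5 [[294.0, 240.0], [345.0, 240.0], [345.0, 259.0], [294.0, 259.0]] [[0.6283, 0.2203], [0.6282, 0.268], [0.648, 0.2686], [0.6481, 0.22]] [0.6381 0.2442]
180 1654.5 [[397.0, 187.0], [402.0, 111.0], [428.0, 113.0], [423.0, 189.0]] [[0.5768, 0.3125], [0.5125, 0.3117], [0.5139, 0.3327], [0.5784, 0.3351]] [0.5454 0.323 ]
195 621.5 [[298.0, 240.0], [345.0, 240.0], [345.0, 259.0], [298.0, 259.0]] [[0.6283, 0.2241], [0.6282, 0.268], [0.648, 0.2686], [0.6481, 0.2238]] [0.6381 0.2461]
195 1638.5 [[397.0, 187.0], [402.0, 112.0], [428.0, 114.0], [423.0, 189.0]] [[0.5768, 0.3127], [0.5132, 0.3118], [0.5146, 0.3327], [0.5784, 0.3352]] [0.5458 0.3231]
205 602.0 [[298.0, 240.0], [345.0, 240.0], [345.0, 259.0], [298.0, 259.0]] [[0.6283, 0.2241], [0.6282, 0.268], [0.648, 0.2686], [0.6481, 0.2238]] [0.6381 0.2461]
205 1628.5 [[397.0, 187.0], [403.0, 112.0], [428.0, 114.0], [422.0, 189.0]] [[0.5768, 0.3128], [0.5132, 0.312], [0.5146, 0.3328], [0.5784, 0.3351]] [0.5458 0.3232]
```

```bash
python3 - <<'E'
from h import *
im=cv2.imread('pics/w9.png');T=np.load('pics/w9.npz')['T'];p=snapshot('wrist')
g=cv2.cvtColor(im,cv2.COLOR_BGR2GRAY)
e=cv2.Canny(g,50,120);e[:60]=0;e[236:]=0;e[:,:200]=0;e[:,460:]=0
L=cv2.HoughLinesP(e,1,np.pi/720,40,minLineLength=60,maxLineGap=12)
for l in sorted(L[:,0].tolist(),key=lambda l:l[1]):
    a,b=at_z(p,l[:2],.058,T),at_z(p,l[2:],.058,T); print(l,a[:2].round(4),b[:2].round(4),'slope',((b-a)[0]/(b-a)[1]).round(3) if abs(b[1]-a[1])>.02 else 'v')
th=cv2.morphologyEx(g,cv2.MORPH_TOPHAT,np.ones((13,13)));m=(th>35).astype(np.uint8)
n,_,st,ce=cv2.connectedComponentsWithStats(m)
for i in range(1,n):
    x,y,w,h,a=st[i]
    if 12<=a<=90 and 70<y<230 and 220<x<450 and w<13 and h<13: print('blob',ce[i].round(1),a,w,h,at_z(p,ce[i],.054,T)[:2].round(4))
E
```

```text
[227, 84, 235, 192] [0.4903 0.1602] [0.5916 0.1599] slope v
[209, 85, 390, 83] [0.4912 0.1439] [0.4892 0.3071] slope -0.012
[233, 92, 337, 91] [0.4971 0.1651] [0.4961 0.2596] slope -0.011
[254, 96, 435, 93] [0.5006 0.184 ] [0.4976 0.3486] slope -0.018
[264, 114, 267, 189] [0.5164 0.1924] [0.5884 0.192 ] slope v
[256, 118, 260, 190] [0.52   0.1848] [0.5895 0.1849] slope v
[281, 165, 399, 162] [0.5642 0.2067] [0.5609 0.3212] slope -0.028
[259, 165, 345, 162] [0.5642 0.1853] [0.5611 0.2688] slope -0.038
[325, 182, 398, 181] [0.5811 0.2497] [0.5799 0.3217] slope -0.017
[260, 183, 324, 182] [0.5823 0.1853] [0.5811 0.2487] slope -0.019
[421, 186, 427, 114] [0.5849 0.345 ] [0.516  0.3434] slope v
[400, 190, 406, 105] [0.5891 0.3245] [0.5081 0.3232] slope v
[402, 190, 408, 110] [0.5891 0.3265] [0.5125 0.3255] slope v
[422, 190, 428, 114] [0.589  0.3464] [0.516  0.3443] slope v
[397, 190, 403, 107] [0.5891 0.3215] [0.5099 0.3206] slope v
[379, 190, 384, 110] [0.5891 0.3036] [0.5126 0.3033] slope v
[335, 192, 396, 191] [0.5913 0.2598] [0.5901 0.3206] slope -0.02
blob [369.3  83.5] 15 8 2 [0.4895 0.2891]
blob [283.8  84.5] 17 9 2 [0.4905 0.211 ]
blob [306.8  84.5] 13 7 2 [0.4905 0.2321]
blob [347.5  84. ] 12 12 1 [0.4899 0.2693]
blob [407.2  88. ] 24 9 3 [0.4933 0.324 ]
blob [422.6 108.3] 38 7 7 [0.5111 0.34  ]
blob [345.1 113.2] 71 12 11 [0.5156 0.2679]
blob [308.5 117. ] 30 6 7 [0.5192 0.2335]
blob [401.7 151.4] 15 2 11 [0.5513 0.3239]
blob [345.5 170.6] 33 6 7 [0.5704 0.27  ]
blob [230.1 177.4] 46 7 11 [0.5776 0.155 ]
```

```bash
python3 - <<'E'
from ik import *
s=state();p0=np.array(s['tool_pos']);R0=rot(s).as_matrix();qq=np.array(s['qpos'])
for z in(.39,.32,.26,.24):
    p,Rt=pose([.5448,.2513,z-.155],.017,90,1); qq,e,_=IK(p,Rt,qq); print(qq.round(2),e.round(1),cmd(p,Rt,p0,R0))
E
```

```text
[ 0.43  0.32 -0.07  1.18 -0.    0.42] [0. 0. 0.] ([3.48, 1.08, 1.1], [-0.1, 0.2, -0.8])
[ 0.43  0.36 -0.18  1.03 -0.    0.42] [0. 0. 0.] ([3.5, 1.09, 8.1], [-0.1, 0.2, -0.8])
[ 0.43  0.41 -0.26  0.91 -0.    0.42] [0. 0. 0.] ([3.52, 1.1, 14.1], [-0.1, 0.2, -0.8])
[ 0.43  0.43 -0.28  0.87  0.    0.42] [0. 0. 0.] ([3.53, 1.1, 16.1], [-0.1, 0.2, -0.8])
```

Emit:
step_arm --motion '[{"offset": [3.5,1.1,1.1],"rot": [0,0.1,-1],"fingers": 1.5},{"offset": [3.5,1.1,4],"rot": [0,0.1,-1],"fingers": 1.5},{"offset": [3.5,1.1,8],"rot": [0,0.1,-1],"fingers": 1.5},{"offset": [3.5,1.1,11],"rot": [0,0.1,-1],"fingers": 1.5},{"offset": [3.5,1.1,11],"rot": [0,0.1,-1],"fingers": 1.5},{"offset": [3.5,1.1,11],"rot": [0,0.1,-1],"fingers": 1.5}]'

```text
time: 25.0
tool_pos: [0.5463, 0.2516, 0.2924]
eef_rot: [0.002, -0.01, 1.0, -0.0]
contact_force: [-0.4, 0.1, -1.8]
grip_width: 0.0218
grip_force: 39.8
```

```bash
python3 - <<'E'
from ik import *
s=state();print(np.round(s['tool_pos'],4),rot(s).as_matrix().round(3).tolist(),s['grip_width'])
c=snapshot('side'); t=snapshot('top')
# expected tile face/top positions vs seen white pixels in the side view
im=c['color'].astype(int); m=((im[...,0]>150)&(im[...,0]-im[...,2]<60)&(im[...,0]-im[...,2]>3)).astype(np.uint8)
n,_,st,ce=cv2.connectedComponentsWithStats(m)
for i in range(1,n):
    x,y,w,h,a=st[i]
    if a>40 and 260<x<340 and 120<y<220: print(st[i],ce[i].round(1))
bay=np.array([.5448,.2513]);ux=np.array([np.cos(.017),np.sin(.017)]);uy=np.array([-ux[1],ux[0]])
for nme,yy,z in (('dryA',-.072,.012),('dryB',.072,.012),('held',0,np.array(s['tool_pos'])[2]-.2161)):
    print(nme,[proj(c,np.append(bay+ux*a+uy*(yy+b),z+h)).round(1).tolist() for a,b,h in ((-.032,-.011,.08),(.032,-.011,.08),(-.032,.011,.08),(-.032,-.011,0),(.032,-.011,0))])
E
```

```text
[0.5463 0.2516 0.2924] [[-1.0, -0.02, 0.004], [-0.02, 1.0, -0.001], [-0.004, -0.001, -1.0]] 0.021754829614496256
[339 197  13   8  64] [345.2 200.2]
dryA [[298.0, 166.1], [312.5, 160.5], [294.8, 163.3], [298.5, 183.6], [312.6, 177.8]]
dryB [[277.5, 148.2], [291.7, 143.1], [274.6, 145.6], [278.5, 165.3], [292.3, 160.0]]
held [[286.9, 142.3], [301.6, 137.0], [283.7, 139.6], [287.7, 160.4], [301.9, 155.0]]
```

Emit:
step_arm --motion '[{"offset": [0.1,0,1.5],"rot": [0,0,0],"fingers": 1.5},{"offset": [0.1,0,3],"rot": [0,0,0],"fingers": 1.5},{"offset": [0.1,0,4.5],"rot": [0,0,0],"fingers": 1.5},{"offset": [0.1,0,5.4],"rot": [0,0,0],"fingers": 1.5},{"offset": [0.1,0,5.4],"rot": [0,0,0],"fingers": 1.5}]'

```text
time: 25.72
tool_pos: [0.5448, 0.251, 0.2356]
eef_rot: [0.0, -0.01, 1.0, -0.001]
contact_force: [-0.2, -0.7, -0.7]
grip_width: 0.0214
grip_force: 39.8
```

Emit:
step_arm --motion '[{"offset": [0,0,0.3],"rot": [0,0,0],"fingers": 1.5},{"offset": [0,0,0.6],"rot": [0,0,0],"fingers": 1.5},{"offset": [0,0,0.6],"rot": [0,0,0],"fingers": 1.5}]'

```text
time: 26.1
tool_pos: [0.5453, 0.2512, 0.2309]
eef_rot: [0.001, -0.01, 1.0, -0.001]
contact_force: [-0.3, 0.6, -1.8]
grip_width: 0.0214
grip_force: 39.8
```

Emit:
step_arm --motion '[{"offset": [0,0,0.1],"rot": [0,0,0],"fingers": 1.5},{"offset": [0,0,0.2],"rot": [0,0,0],"fingers": 1.5},{"offset": [0,0,0.2],"rot": [0,0,0],"fingers": 1.5}]'

```text
time: 26.48
tool_pos: [0.5452, 0.2512, 0.2288]
eef_rot: [0.001, -0.01, 1.0, -0.001]
contact_force: [0.5, -0.4, -1.0]
grip_width: 0.0215
grip_force: 39.8
```

Emit:
step_arm --motion '[{"offset": [0,0,0.07],"rot": [0,0,0],"fingers": 1.5},{"offset": [0,0,0.07],"rot": [0,0,0],"fingers": 1.5}]'

```text
time: 26.72
tool_pos: [0.5453, 0.2512, 0.2283]
eef_rot: [0.001, -0.01, 1.0, -0.001]
contact_force: [-0.6, -0.2, -0.6]
grip_width: 0.0212
grip_force: 40.1
```

Emit:
step_arm --motion '[{"offset": [0,0,0.08],"rot": [0,0,0],"fingers": 1.5},{"offset": [0,0,0.08],"rot": [0,0,0],"fingers": 1.5}]'

```text
time: 26.98
tool_pos: [0.5454, 0.2512, 0.2282]
eef_rot: [0.001, -0.01, 1.0, -0.001]
contact_force: [-0.5, -0.6, 5.6]
grip_width: 0.0218
grip_force: 41.0
```

Emit:
step_arm --motion '[{"offset": [0,0,0.08],"rot": [0,0,0],"fingers": 1.5},{"offset": [0,0,0.08],"rot": [0,0,0],"fingers": 1.5}]'

```text
time: 27.22
tool_pos: [0.5454, 0.2512, 0.2282]
eef_rot: [0.002, -0.01, 1.0, -0.0]
contact_force: [-3.1, -1.6, 10.8]
grip_width: 0.0214
grip_force: 41.7
```

It touched the floor at exactly the expected height. I'll release and retreat upward.

Emit:
step_arm --motion '[{"offset": [0,0,-0.12],"rot": [0,0,0],"fingers": 1.5},{"offset": [0,0,-0.12],"rot": [0,0,0],"fingers": 2.3},{"offset": [0,0,-0.12],"rot": [0,0,0],"fingers": 2.8},{"offset": [0,0,-0.12],"rot": [0,0,0],"fingers": 3.6},{"offset": [0,0,-0.12],"rot": [0,0,0],"fingers": 4},{"offset": [0,0,-0.12],"rot": [0,0,0],"fingers": 4}]'

```text
time: 27.98
tool_pos: [0.5453, 0.2512, 0.2277]
eef_rot: [0.001, -0.01, 1.0, -0.001]
contact_force: [0.1, 0.1, -0.7]
grip_width: 0.0397
grip_force: 0.0
```

Emit:
step_arm --motion '[{"offset": [0,0,-1.5],"rot": [0,0,0],"fingers": 4},{"offset": [0,0,-5],"rot": [0,0,0],"fingers": 4},{"offset": [0,0,-10],"rot": [0,0,0],"fingers": 4},{"offset": [0,0,-15],"rot": [0,0,0],"fingers": 4},{"offset": [-2,0,-17],"rot": [0,0,0],"fingers": 4},{"offset": [-2,0,-17],"rot": [0,0,0],"fingers": 4}]'

```text
time: 28.72
tool_pos: [0.5662, 0.252, 0.4008]
eef_rot: [0.004, -0.009, 1.0, 0.0]
contact_force: [-1.2, 0.2, -1.0]
grip_width: 0.0403
grip_force: 0.0
```

```bash
python3 w.py w10 tile:.092 lid:.1; python3 - <<'E'
from h import *
c=snapshot('side')
for n in ('tile','lid','knob','bottle'):
  for o in outline_of(c,n):
    v,u=np.where(o['region']);print(n,round(o['confidence'],2),np.round(o['xy'],1),u.min(),u.max(),v.min(),v.max())
bay=np.array([.5448,.2513]);ux=np.array([1,.017]);uy=np.array([-.017,1])
print([proj(c,np.append(bay+ux*a+uy*b,.012+h)).round(1).tolist() for a,b,h in ((-.032,-.011,.08),(.032,-.011,.08),(-.032,.011,.08),(-.032,-.011,0))])
E
```

```text
[-1.2  0.2 -1. ]
t 28.725 q [0.419, 0.349, -0.007, 1.208, -0.002, 0.401] tcp [0.5662 0.252  0.4008]
[[-1.0, -0.019, 0.007], [-0.019, 1.0, 0.001], [-0.007, 0.001, -1.0]]
tile 0.78 [312.4 163.3] c [0.5425 0.2496] box [[0.51, 0.24], [0.509, 0.261], [0.578, 0.263], [0.578, 0.241]]
tile 0.63 [290.9 160.7] 285 301 150 170
lid 0.82 [229.3 185.3] 210 251 172 201
lid 0.81 [296.1 296.8] 264 322 273 317
lid 0.77 [381.4 213.3] 363 398 188 239
knob 0.95 [383.2 213.8] 361 398 188 239
knob 0.95 [231.1 187.1] 210 250 172 200
knob 0.67 [296.3 294.5] 263 322 272 317
knob 0.37 [289.3 175.8] 270 317 154 189
bottle 0.71 [361.2 172.2] 356 368 156 189
[[287.5, 156.9], [301.8, 151.5], [284.4, 154.2], [288.3, 174.2]]
```

The tile stands upright in the middle bay where it should, the lid is still open and the bottle hasn't moved.

```bash
python3 -c "
from plant import finish_job
print(finish_job())"
```

```text
the job is handed in; nothing more can be done
None
```

The mould is open on its stop, the tile stands on its short end in the middle bay of the rack, and the job was handed in at about 29 s of the 72 s allowed. I checked the end state by camera measurements rather than by eye, because I had used all ten picture views.

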